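# Stack a spare tote on the hard-drive tote

## Robot

A 6-joint arm with a two-finger parallel gripper is mounted at the origin on the work surface. World frame = base frame: x ahead of the robot, y to its left, z up, the work surface at z = 0. Lengths are in m, angles in degrees, forces in N, time in s.
With the tool pointing down it reaches from about 0.4 to 0.825 m from the base axis. Payload 7 kg.
Tool frame: the origin (TCP) lies at the very end of the fingers, on their centre line; the grasp point (between the pads) lies 19 mm behind it; x points along the fingers, y is the direction in which the jaws open and shut, and the axes are right-handed (so a half turn about x gives the same grasp; the last joint's range is limited). The gripper opens to 88 mm and grips with 3 to 60 N. Pads are 19 mm wide; open, the fingers measure 130 mm over their backs; the gripper's body (78 mm by 193 mm) begins 47 mm behind the grasp point.
Start: joints at [80.334, 20.546, 0.682, 0, -70.136, -16.507], TCP at [0.298, 0.606, 0.227] pointing down, gripper open.
Joint ranges: [-176.03, 176.03], [-82.01, 121.73], [-58.28, 71.71], [-173.87, 95.51], [-174.79, -0.11], [-173.66, 173.66]. Speed limits (degrees/s): [136.94, 136.94, 172.46, 180, 180, 180].

## Interface

Orientations are given as [roll, pitch, yaw] about the fixed x, y, z axes, in that order (R = Rz(yaw) Ry(pitch) Rx(roll)).
In Python, from plant import monitor, eyes, ticket gives the robot as it stands. The module is installed in compiled form; this text tells all that it offers.
- The arm moves only by the shell command python3 -m crank 'ROWS'. ROWS is JSON, a list of rows, each an object with "linear": the shift along the world's x, y, z in units of 60 mm (1.0 is 60 mm), a list of three; "rot": the turn, a rotation vector about the world's x, y, z in units of 5 degrees (1.0 is 5 degrees), a list of three; "hand": the opening, from 0 (shut) to 1 (fully open). In form: [{"linear": [tx, ty, tz], "rot": [ax, ay, az], "hand": hand}, ...]. A call has 1 to 20 rows; each row shifts and turns the pose as measured when the row begins; what a row does not reach is not made up. A row lasts 1/8 s, in which the tool goes at most 62.5 mm and 10.7 degrees, less where a joint would pass 70% of its speed; a pose out of reach is approached as far as the arm can. A call is refused whole if a number of a shift passes 1 or a number of a turn 1, either way. A call with a gripper value outside its range is refused whole. The fingers move at their own pace and stop on an object; the grip force is fixed at half the most. Time passes only in rows, so rows that do not move let the fingers close. It gives the time, the measured TCP pose, the force and the opening at its end, in the units of the state.
- monitor.get_obs(): the state, without advancing time (a new reading comes with each control period).
- eyes.snapshot(name): name is "scene" or "top" or "wrist"; returns a dict with "image" (420x560x3 uint8, red, green, blue), "depth" (420x560 float32, m along the optical axis (not along the pixel's ray), 0 where there is no reading), "K" (3x3 intrinsics, pixels), "camera_from_world" (4x4, takes a point from world to camera coordinates); the wrist camera has in their place "hand_eye" (4x4, takes a point from camera to tool coordinates, whose origin is the TCP and whose axes are the tool frame's). Camera axes: x right, y up, looking along -z (the intrinsics and any distortion apply to the point x, -y, -z); pixel columns grow to the right and rows downward; lengths in m; the calibration is good to about 2 mm. A picture is of the moment at which its call begins: read the wrist's pose just before it.
- ticket.close_job(): hands the job in, once; it reports no verdict.
The state is a dict: "clock": time; "joint_pos": joint angles; "qvel": joint speeds; "tau": joint torques, N m; "tool_pos": TCP position; "orientation": TCP orientation; "force": force on the tool from outside, world axes, zero at the start; "moment": the same for the moment, N m; "opening": finger opening in m.
Only numpy, scipy, OpenCV 4.12 (cv2) and the standard library are available. Lean on these libraries where they do the work, as an engineer would, in place of code of your own. Each camera call takes 0.05 s, during which the arm holds its last target.

## Task

The blue tote with the two hard drives in it has to be covered by the empty blue tote, stacked so that nothing rests on the drives. These totes nest when their yellow ends lie together, so turn the empty one end for end, set its feet into the pockets of the drive tote, and press it fully home at both ends so that it sits level. Go gently (never press on the drive tote with more than 20 N), leave the drive tote and everything else on the bench where they are, and let go.

Things in the scene. Friction and masses are not known exactly. Their poses are not given: they have to be found in the camera images.
- spare_tote_mid (a point): The empty tote, to be moved: blue stack-and-nest tote, 160 (x) by 114 (y) by 76 mm high, about 0.25 kg, starts on the bench top (z = 0). The point is its centre, 38 mm above the underside of its feet; x points to the end with the yellow ledge, z up. The ledges (yellow at +x, blue at -x) stick out 15 mm, 5 mm under the rim.
- spare_tote_side (a point): Top edge of the empty tote's rim, middle of its +y long side (55 mm from the centre along y, 38 mm above it); the -y side is its mirror image. A good grasp, one finger inside, one outside: the top 30 mm is an upright collar 4 mm thick, clear there. Inside, the wall steps in 4.5 mm at 27 mm under the rim, so fingertips can go 24 mm below the rim.
- spare_tote_foot (a point): Underside of the empty tote's foot at its blue end (x = -52 mm, y = 0 from the centre). Two like feet lie under the yellow end (x = 52, y = +30 and -30). The black feet are square-edged, 11 mm wide in y, 8 mm tall, their outer faces 56 mm from the centre along x.
- spare_tote_marked_rim (a point): Middle of the empty tote's rim at its yellow end (top edge, 4 mm wide, 63 mm from the centre along +x, 38 mm above it): a place to press down with closed fingers. Pressing farther out than the rim tips the tote.
- spare_tote_plain_rim (a point): The same place on the rim at the empty tote's blue end (63 mm from the centre along -x, 38 mm above it).
- drive_tote_mid (a point): The tote to stack on: same mould, with two drives in a foam bed inside (tops 36 mm above its feet), about 0.5 kg, loose on the riser. The point is its centre, 38 mm above the underside of its feet; x points to its yellow-ledged end, z up. Stacked, the upper tote is turned half a turn about the vertical, its centre straight above and 59 mm higher than this one.
- drive_tote_pocket (a point): Floor of the drive tote's pocket at its yellow end (x = 52, y = 0 from the centre, 17 mm under the rim). Two like pockets are at its blue end (x = -52, y = +30 and -30). Black, 12.2 mm wide in y between two square-topped cheeks 16 mm tall and 3 mm thick: a foot has 0.6 mm play each side, less than the readings tell. A tote whose feet missed sideways stands on the cheeks, 16 mm above home.
- drive_tote_clip (a point): White spring clip at the outer side of that pocket; each pocket has one. Its square top stands 13 mm above the pocket's floor and clears a foot by 0.6 mm: a tote off along x stands on it, 13 mm above home. Feet in their pockets but not pressed rest 5 to 7 mm above home. From there, 5 to 10 N at each end slides them down past the sloped clips; friction holds them. Pressing one end may lift the other a little.
- spare_tote: The empty tote itself; origin on the underside of its feet, below its centre.
- drive_tote: The drive tote itself; origin on the underside of its feet, below its centre.
- riser: Fixed low grey board, rubber top, 200 x 150 mm, under the drive tote; origin at the middle of its top, 8 to 18 mm above the bench.
- phone_a: Bystander: a black phone, 146 x 71 x 8 mm, lying flat; origin under its centre.
- phone_b: Bystander: a white-edged phone, 146 x 71 x 8 mm, lying flat; origin under its centre.
- pliers: Bystander: red-handled pliers, 165 mm long, lying flat; origin under the middle.
- screwdriver: Bystander: a red-handled screwdriver, 170 mm long, lying flat; origin under the middle.

How it is judged (in metres and radians):
At the end, for the whole second after the job is handed in: the empty tote is stacked half a turn round on the drive tote, centred within 5 mm, both ends of its rim at most 1.2 mm above the seated height (97 mm over the drive tote's centre); the drive tote is upright, within 30 mm of its start; both at rest and released (x of spare_tote_marked_rim in the frame of drive_tote_mid below -0.05 m and z of each of spare_tote_marked_rim, spare_tote_plain_rim in the frame of drive_tote_mid below 0.0982 m and z of spare_tote_mid in the frame of drive_tote_mid above 0.057 m and horizontal distance between spare_tote_mid and drive_tote_mid below 0.005 m and angle between drive_tote_mid's own z axis and vertical below 0.03 rad and distance of drive_tote from where it was at the start of the episode below 0.03 m and linear speed of each of spare_tote, drive_tote below 0.01 m/s); the robot touches nothing.
It fails at once if the drive tote is pressed down with more than about 20 N (32 N on the riser, counting the totes' own weight) (contact force between drive_tote and riser above 32 N).
It fails at once if the drive tote is pushed more than 30 mm from its place (distance of drive_tote from where it was at the start of the episode above 0.03 m).
It fails at once if another thing on the bench is moved more than 30 mm (distance of any of phone_a, phone_b, pliers, screwdriver from where it was at the start of the episode above 0.03 m).
It also fails if it takes over 67 s, if anything falls off the work surface, if the arm or the gripper's body presses on something with over 40 N, if the wrist force passes 120 N, or if a joint passes its speed limit or range.

## Working session

There is one attempt and no reset: what is moved stays moved. The work goes in short steps, Python scripts to look and compute and a shell command to move; the robot and the scene stay as the last step left them, time stands still between calls to the robot, and variables do not carry over. Pictures are saved under pics/ and viewed, and the job is handed in when it is done.

```bash
mkdir -p pics; cat > h.py <<'E'
import numpy as np,cv2
from plant import monitor,eyes,ticket
from scipy.spatial.transform import Rotation as R
def snap(n,f=None):
    o=monitor.get_obs(); s=eyes.snapshot(n)
    if f: cv2.imwrite('pics/'+f,s['image'][:,:,::-1])
    if n=='wrist':
        T=np.eye(4);T[:3,:3]=R.from_euler('xyz',o['orientation'],degrees=True).as_matrix();T[:3,3]=o['tool_pos']
        s['wfc']=T@s['hand_eye']
    else: s['wfc']=np.linalg.inv(s['camera_from_world'])
    return s
def cloud(s):
    d=s['depth'];K=s['K'];v,u=np.mgrid[:d.shape[0],:d.shape[1]]
    p=np.stack([(u-K[0,2])/K[0,0]*d,-(v-K[1,2])/K[1,1]*d,-d],-1)
    return p@s['wfc'][:3,:3].T+s['wfc'][:3,3]
E
python3 - <<'E'
from h import *
o=monitor.get_obs();print(o)
for n in ('scene','top','wrist'):
    s=snap(n,n+'0.png');print(n,s['K'],s['wfc'].round(3),s.keys())
    np.savez('/tmp/'+n,P=cloud(s),im=s['image'],d=s['depth'])
E
```

```text
{'clock': 0.0, 'joint_pos': array([ 8.03349870e+01,  2.05908506e+01,  6.34112532e-01, -2.08830542e-02,
       -7.01337514e+01, -1.65053960e+01]), 'qvel': array([-0.00190509,  0.00989101, -0.06339311, -0.0716779 ,  0.0022905 ,
        0.04000016]), 'tau': array([-5.39185075e-04, -5.82718170e+01,  2.93048036e+01,  6.99754804e+00,
        7.03870930e-03, -1.48589302e-04]), 'tool_pos': array([0.29752573, 0.60535974, 0.22562944]), 'orientation': array([  94.26652911,   89.90740482, -111.91099206]), 'force': array([ 0.19432112,  0.11362607, -0.05551178]), 'moment': array([-0.00488759, -0.00327912,  0.05875501]), 'opening': 0.08750285397368386}
scene [[437.02397796   0.         281.19374654]
 [  0.         437.02397796 204.38839877]
 [  0.           0.           1.        ]] [[-8.260e-01 -4.860e-01  2.860e-01  8.860e-01]
 [ 5.640e-01 -7.120e-01  4.180e-01  5.060e-01]
 [ 1.000e-03  5.070e-01  8.620e-01  1.128e+00]
 [ 0.000e+00  0.000e+00  0.000e+00  1.000e+00]] dict_keys(['image', 'depth', 'K', 'camera_from_world', 'wfc'])
top [[445.17161399   0.         278.64505275]
 [  0.         445.17161399 206.15028563]
 [  0.           0.           1.        ]] [[-0.115  0.973 -0.202  0.312]
 [-0.993 -0.113  0.021 -0.004]
 [-0.003  0.203  0.979  1.27 ]
 [ 0.     0.     0.     1.   ]] dict_keys(['image', 'depth', 'K', 'camera_from_world', 'wfc'])
wrist [[319.20984143   0.         276.93523556]
 [  0.         319.20984143 211.6637975 ]
 [  0.           0.           1.        ]] [[-0.441  0.86   0.257  0.368]
 [-0.897 -0.423 -0.125  0.572]
 [ 0.002 -0.286  0.958  0.383]
 [ 0.     0.     0.     1.   ]] dict_keys(['image', 'depth', 'K', 'hand_eye', 'wfc'])
```

View pics/scene0.png

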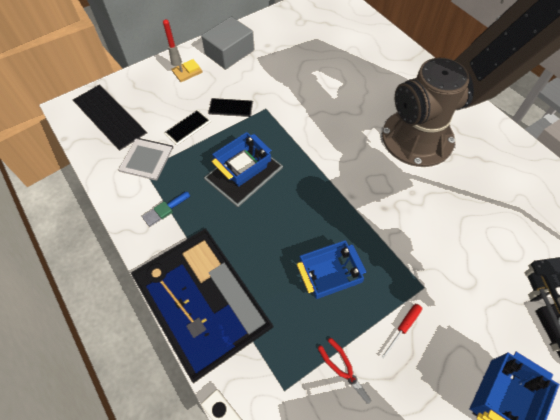

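View pics/top0.png

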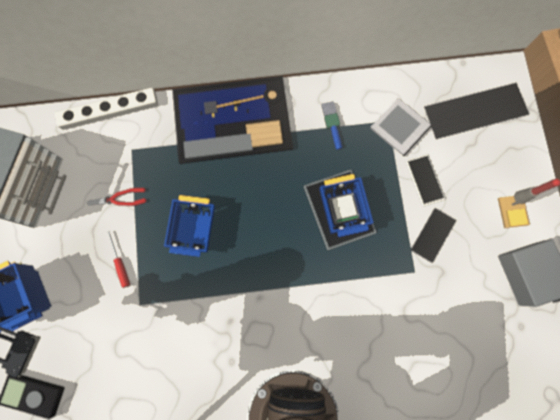

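View pics/wrist0.png

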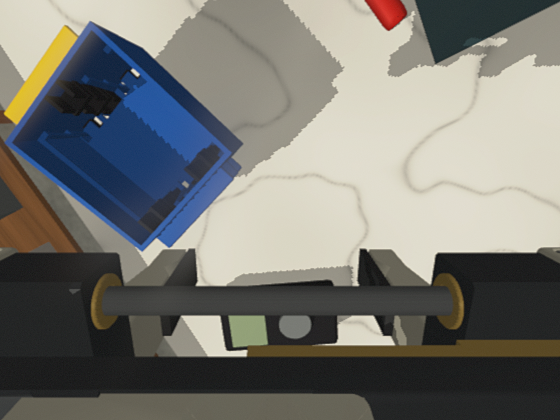

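The pictures show two empty blue totes: one on the mat at top px (190,225), and one at the far left at (15,295) near the gripper. The drive tote is on its riser at (345,205). I'll measure all three.

```bash
cat >> h.py <<'E'
def tote(P,im,c,r=0.13):
    """fit tote near c (x,y): blue + yellow masks"""
    hsv=cv2.cvtColor(im,cv2.COLOR_RGB2HSV).astype(int)
    b=(hsv[...,0]>100)&(hsv[...,0]<130)&(hsv[...,1]>130)&(hsv[...,2]>40)
    y=(hsv[...,0]>18)&(hsv[...,0]<34)&(hsv[...,1]>150)&(hsv[...,2]>100)
    near=np.linalg.norm(P[...,:2]-np.array(c),axis=-1)<r
    return P[b&near&(P[...,2]>.003)],P[y&near&(P[...,2]>.003)]
E
python3 - <<'E'
from h import *
for n,c in (('top',[(345,205),(190,225),(15,290)]),('scene',[(242,160),(335,270),(515,385)]),('wrist',[(120,140)])):
    z=np.load('/tmp/%s.npz'%n);P=z['P'];im=z['im']
    for u,v in c:
        p=P[v,u]
        B,Y=tote(P,im,p[:2])
        zt=np.percentile(B[:,2],98)
        rim=B[B[:,2]>zt-.006]
        (cx,sz,a)=cv2.minAreaRect(rim[:,:2].astype(np.float32)*1000)
        print(n,p.round(3),len(B),'ztop',zt.round(4),'rimrect',np.round(cx,1),np.round(sz,1),round(a,1),'yellow',Y.mean(0).round(4) if len(Y) else None,len(Y), Y[:,2].max().round(3) if len(Y) else '')
z=np.load('/tmp/top.npz');P=z['P']
for u,v in ((150,195),(118,265),(425,180),(435,235),(240,260),(330,240),(318,190)): print(u,v,P[v,u].round(4))
E
```

```text
top [ 0.547 -0.215  0.047] 1003 ztop 0.0889 rimrect [ 533.1 -212.4] [144.7 114.7] 6.1 yellow [ 0.6176 -0.2055  0.0734] 102 0.086
top [0.547 0.227 0.013] 1822 ztop 0.0778 rimrect [527.7 221.8] [115.8 144.6] 75.9 yellow [0.6076 0.2004 0.0711] 97 0.077
top [0.415 0.692 0.07 ] 1388 ztop 0.1371 rimrect [396.  670.1] [142.4  84.1] 20.3 yellow [0.4779 0.6862 0.1313] 17 0.134
scene [ 0.537 -0.215  0.048] 1157 ztop 0.0882 rimrect [ 533.3 -209.6] [144.8 117.2] 6.4 yellow [ 0.6118 -0.2039  0.0754] 116 0.085
scene [0.511 0.218 0.012] 2081 ztop 0.0783 rimrect [528.5 224.2] [115.6 143.4] 76.1 yellow [0.6063 0.2058 0.0702] 163 0.076
scene [0.368 0.681 0.074] 3616 ztop 0.1381 rimrect [394.1 688.5] [142.3 113.7] 19.9 yellow [0.4791 0.6853 0.1113] 160 0.136
wrist [0.414 0.716 0.071] 21799 ztop 0.1357 rimrect [393.6 688.5] [144.1 115. ] 19.9 yellow [0.4639 0.7108 0.1388] 1926 0.313
150 195 [ 6.516e-01  3.398e-01 -6.000e-04]
118 265 [0.4554 0.4338 0.022 ]
425 180 [ 0.6008 -0.4653  0.0087]
435 235 [ 0.4372 -0.4625  0.0131]
240 260 [0.4318 0.0959 0.0022]
330 240 [ 0.4577 -0.1644  0.0115]
318 190 [ 0.6081 -0.1508  0.005 ]
```

```bash
python3 - <<'E'
from h import *
o=monitor.get_obs();M=R.from_euler('xyz',o['orientation'],degrees=True).as_matrix();print(M.round(3))
s=snap('wrist');print(s['hand_eye'].round(4)); 
y=M[:,1];print('tool y azim',np.degrees(np.arctan2(y[1],y[0])))
E
python3 -m crank '[{"linear":[0.5,-1,0],"rot":[0,0,-1],"hand":1},{"linear":[0.5,-1,0],"rot":[0,0,-1],"hand":1},{"linear":[0.5,-1,0],"rot":[0,0,-1],"hand":1},{"linear":[0.5,-1,0.3],"rot":[0,0,-1],"hand":0.5}]'
python3 - <<'E'
from h import *
o=monitor.get_obs();M=R.from_euler('xyz',o['orientation'],degrees=True).as_matrix();print(M.round(3),o['joint_pos'].round(2),o['tool_pos'])
y=M[:,1];print('tool y azim',np.degrees(np.arctan2(y[1],y[0])))
E
```

```text
[[-0.    -0.441 -0.897]
 [-0.001 -0.897  0.441]
 [-1.     0.001 -0.   ]]
[[-2.000e-04  2.860e-01 -9.582e-01 -1.573e-01]
 [ 1.000e+00  2.000e-04 -2.000e-04 -8.000e-04]
 [ 1.000e-04 -9.582e-01 -2.860e-01 -7.750e-02]
 [ 0.000e+00  0.000e+00  0.000e+00  1.000e+00]]
tool y azim -116.17832660879203
clock: 0.7
tool_pos: [0.4077, 0.381, 0.2386]
orientation: [105.2, 89.7, -121.3]
force: [1.5, 0.0, -0.3]
opening: 0.0823
[[-0.003 -0.725 -0.689]
 [-0.005 -0.689  0.725]
 [-1.     0.006 -0.002]] [ 6.314e+01  9.320e+00 -1.296e+01 -3.000e-02 -6.806e+01 -1.958e+01] [0.40771851 0.3809509  0.23857957]
tool y azim -136.44762069056827
```

```bash
python3 -m crank '[{"linear":[0.3,-0.6,-0.1],"rot":[0,0,0.9],"hand":0.5},{"linear":[0.3,-0.6,-0.1],"rot":[0,0,0.9],"hand":0.5},{"linear":[0.3,-0.6,-0.1],"rot":[0,0,0.9],"hand":0.5},{"linear":[0.3,-0.6,-0.1],"rot":[0,0,0.9],"hand":0.5},{"linear":[0.3,-0.6,-0.1],"rot":[0,0,0.9],"hand":0.5},{"linear":[0.3,-0.6,-0.1],"rot":[0,0,0.9],"hand":0.5},{"linear":[0.1,0,-0.1],"rot":[0,0,0.9],"hand":0.5},{"linear":[0,0,0],"rot":[0,0,0],"hand":0.5}]'
python3 - <<'E'
from h import *
s=snap('wrist','w1.png');P=cloud(s)
np.savez('/tmp/w1',P=P,im=s['image'])
o=monitor.get_obs();M=R.from_euler('xyz',o['orientation'],degrees=True).as_matrix();y=M[:,1];print('tool y azim',np.degrees(np.arctan2(y[1],y[0])),o['tool_pos'],M.round(3))
B,Y=tote(P,s['image'],(.535,.22))
zt=np.percentile(B[:,2],98);rim=B[B[:,2]>zt-.006]
print(zt,cv2.minAreaRect(rim[:,:2].astype(np.float32)*1000),Y.mean(0))
E
```

```text
clock: 1.7
tool_pos: [0.5255, 0.1535, 0.1973]
orientation: [104.7, 89.9, -89.7]
force: [-0.5, -0.6, 0.6]
opening: 0.0438
tool y azim -104.37047107814172 [0.52543798 0.15370144 0.19766524] [[ 0.    -0.248 -0.969]
 [-0.002 -0.969  0.248]
 [-1.     0.002 -0.001]]
0.07598445900139994 ((543.11474609375, 219.8671875), (123.3040771484375, 163.56056213378906), 71.38429260253906) [0.57347279 0.16529845 0.18952332]
```

View pics/w1.png

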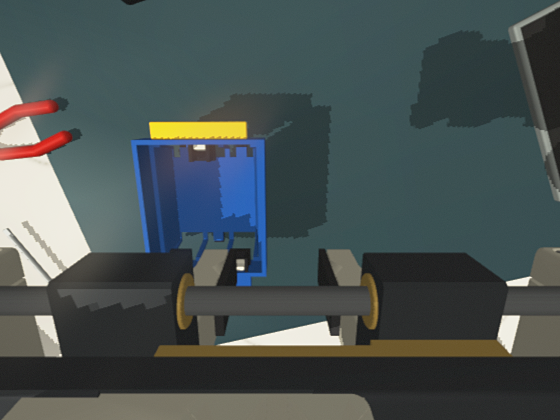

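```bash
cat >> h.py <<'E'
def planept(s,uv,z):
    K=s['K'];uv=np.asarray(uv,float);W=s['wfc']
    r=np.stack([(uv[...,0]-K[0,2])/K[0,0],-(uv[...,1]-K[1,2])/K[1,1],-np.ones(uv.shape[:-1])],-1)@W[:3,:3].T
    return W[:3,3]+r*((z-W[2,3])/r[...,2])[...,None]
def rimfit(s,c,yaw,zr,tol=.005,dbg=True,bmin=40):
    """edges of rim in tote frame guess; returns refined centre, yaw (deg)"""
    im=s['image'];P=cloud(s)
    hsv=cv2.cvtColor(im,cv2.COLOR_RGB2HSV).astype(int)
    blue=(hsv[...,0]>95)&(hsv[...,0]<130)&(hsv[...,1]>110)&(hsv[...,2]>bmin)
    yel=(hsv[...,0]>18)&(hsv[...,0]<34)&(hsv[...,1]>150)&(hsv[...,2]>90)
    v,u=np.mgrid[:im.shape[0],:im.shape[1]]
    c=np.array(c,float)
    for it in range(3):
        a=np.radians(yaw);A=np.array([[np.cos(a),np.sin(a)],[-np.sin(a),np.cos(a)]])
        m=blue&(abs(P[...,2]-zr)<tol)
        Q=planept(s,np.stack([u[m],v[m]],-1),zr)[:,:2]
        q=(Q-c)@A.T
        out={}
        xs=np.arange(-.05,.06,.003)
        L=[];Rr=[]
        for x in xs:
            k=abs(q[:,0]-x)<.0015
            for sg,l in ((1,L),(-1,Rr)):
                kk=k&(q[:,1]*sg>.045)&(q[:,1]*sg<.065)
                if kk.sum()>=3: l.append((x,(q[kk,1]*sg).max()*sg,(q[kk,1]*sg).min()*sg))
        E=[]
        ang=[];off=[]
        for l in (L,Rr):
            l=np.array(l)
            if len(l)<6: continue
            md=(l[:,1]+l[:,2])/2
            pf=np.polyfit(l[:,0],md,1);r=md-np.polyval(pf,l[:,0]);k=abs(r)<2*np.std(r)+1e-4
            pf=np.polyfit(l[k,0],md[k],1);ang.append(np.degrees(np.arctan(pf[0])));off.append((pf[1],np.median(abs(l[:,1])),np.median(abs(l[:,2])),len(l)))
        # ends
        en={}
        for sg in (1,-1):
            e=[]
            for y in np.arange(-.045,.046,.003):
                k=(abs(q[:,1]-y)<.0015)&(q[:,0]*sg>.055)&(q[:,0]*sg<.07)
                if k.sum()>=2: e.append(((q[k,0]*sg).max()*sg,(q[k,0]*sg).min()*sg))
            if len(e)>5: e=np.array(e);en[sg]=(np.median(e[:,0]),np.median(e[:,1]),len(e))
        m=yel&(abs(P[...,2]-zr+.005)<tol+.002)
        Qy=(planept(s,np.stack([u[m],v[m]],-1),zr-.005)[:,:2]-c)@A.T
        if len(Qy): Qy=Qy[(abs(Qy[:,1])<.06)&(abs(Qy[:,0])<.1)]
        yl=(np.percentile(Qy[:,0],1),np.percentile(Qy[:,0],99),np.percentile(Qy[:,1],1),np.percentile(Qy[:,1],99),len(Qy)) if len(Qy)>10 else None
        if dbg: print(it,'c',c.round(4),'yaw',round(yaw,2),'ang',np.round(ang,2),'\n  sides mid/out/in',np.round(off,4).tolist(),'\n  ends',{k:np.round(x,4).tolist() for k,x in en.items()},'yellow',np.round(yl,4) if yl else None)
        if it==2: break
        if ang: yaw+=np.mean(ang)
        dy=np.mean([o[0] for o in off]) if len(off)==2 else 0
        dx=(yl[1]-.080) if yl else 0
        c=c+A.T@np.array([dx,dy])
    return c,yaw
E
python3 - <<'E'
from h import *
s=snap('wrist');print(rimfit(s,(.535,.2205),-14.4,.076))
s=snap('top');print('top',rimfit(s,(.535,.2205),-14.4,.076));print(rimfit(s,(.5406,-.2105),6,.088))
s=snap('scene');print('scene',rimfit(s,(.535,.2205),-14.4,.076));print(rimfit(s,(.5406,-.2105),6,.088))
E
```

```text
0 c [0.535  0.2205] yaw -14.4 ang [0.2  0.28] 
  sides mid/out/in [[0.0555, 0.0582, 0.0528, 33.0], [-0.0533, 0.055, 0.0516, 37.0]] 
  ends {1: [0.0657, 0.0632, 31.0], -1: [-0.0654, -0.0579, 7.0]} yellow [ 6.710e-02  8.130e-02 -3.910e-02  4.230e-02  1.661e+03]
1 c [0.5365 0.2212] yaw -14.16 ang [-0.09  0.09] 
  sides mid/out/in [[0.0544, 0.0571, 0.0518, 33.0], [-0.0544, 0.0561, 0.0527, 37.0]] 
  ends {1: [0.0645, 0.0618, 31.0], -1: [-0.0663, -0.0588, 6.0]} yellow [ 6.570e-02  7.990e-02 -4.050e-02  4.090e-02  1.661e+03]
2 c [0.5364 0.2213] yaw -14.16 ang [-0.09  0.09] 
  sides mid/out/in [[0.0544, 0.0571, 0.0518, 33.0], [-0.0544, 0.0561, 0.0527, 37.0]] 
  ends {1: [0.0646, 0.0619, 31.0], -1: [-0.0678, -0.0587, 6.0]} yellow [ 6.580e-02  8.000e-02 -4.050e-02  4.090e-02  1.661e+03]
(array([0.5363581 , 0.22125707]), np.float64(-14.157912265761624))
0 c [0.535  0.2205] yaw -14.4 ang [] 
  sides mid/out/in [] 
  ends {-1: [-0.0664, -0.062, 24.0]} yellow None
1 c [0.535  0.2205] yaw -14.4 ang [] 
  sides mid/out/in [] 
  ends {-1: [-0.0664, -0.062, 24.0]} yellow None
2 c [0.535  0.2205] yaw -
[... 1354 characters left out ...]
e-02  8.00e-02 -4.04e-02  4.03e-02  1.61e+02]
scene (array([0.53497165, 0.22349949]), np.float64(-14.416261078966984))
0 c [ 0.5406 -0.2105] yaw 6 ang [] 
  sides mid/out/in [] 
  ends {1: [0.0643, 0.0616, 6.0], -1: [-0.065, -0.0612, 15.0]} yellow [ 6.71e-02  8.02e-02 -3.65e-02  4.34e-02  1.05e+02]
1 c [ 0.5408 -0.2105] yaw 6 ang [] 
  sides mid/out/in [] 
  ends {1: [0.064, 0.0614, 6.0], -1: [-0.0653, -0.0614, 15.0]} yellow [ 6.69e-02  8.00e-02 -3.65e-02  4.34e-02  1.05e+02]
2 c [ 0.5408 -0.2105] yaw 6 ang [] 
  sides mid/out/in [] 
  ends {1: [0.064, 0.0614, 6.0], -1: [-0.0653, -0.0614, 15.0]} yellow [ 6.69e-02  8.00e-02 -3.65e-02  4.34e-02  1.05e+02]
(array([ 0.54083457, -0.21047535]), 6)
```

```bash
python3 -m crank '[{"linear":[-0.04,0.24,-0.5],"rot":[0,0,0.04],"hand":0.5},{"linear":[0,0,-0.5],"rot":[0,0,0],"hand":0.5},{"linear":[0,0,-0.5],"rot":[0,0,0],"hand":0.5},{"linear":[0,0,0],"rot":[0,0,0],"hand":0.5}]'
python3 - <<'E'
from h import *
o=monitor.get_obs();M=R.from_euler('xyz',o['orientation'],degrees=True).as_matrix();y=M[:,1];print('tool y azim',np.degrees(np.arctan2(y[1],y[0])),o['tool_pos'],M.round(4))
s=snap('wrist','w2.png');print(rimfit(s,(.5364,.2213),-14.16,.076))
E
```

```text
clock: 2.4
tool_pos: [0.5227, 0.1724, 0.1086]
orientation: [-150.4, 89.7, 15.6]
force: [0.2, -0.1, 0.8]
opening: 0.0438
tool y azim -104.03732219609984 [0.52273411 0.17237368 0.10856459] [[ 0.0054 -0.2426 -0.9701]
 [ 0.0015 -0.9701  0.2426]
 [-1.     -0.0027 -0.0048]]
0 c [0.5364 0.2213] yaw -14.16 ang [-0.02 -0.1 ] 
  sides mid/out/in [[0.0539, 0.057, 0.0508, 23.0], [-0.0543, 0.056, 0.0526, 31.0]] 
  ends {1: [0.0649, 0.0614, 15.0], -1: [-0.0678, -0.0581, 11.0]} yellow [ 6.570e-02  8.000e-02 -3.810e-02  4.090e-02  2.192e+03]
1 c [0.5364 0.2211] yaw -14.22 ang [ 0.03 -0.04] 
  sides mid/out/in [[0.0541, 0.0573, 0.0511, 23.0], [-0.0541, 0.0558, 0.0524, 31.0]] 
  ends {1: [0.0648, 0.0614, 15.0], -1: [-0.0678, -0.0581, 11.0]} yellow [ 6.570e-02  8.000e-02 -3.780e-02  4.120e-02  2.192e+03]
2 c [0.5364 0.2211] yaw -14.22 ang [ 0.04 -0.04] 
  sides mid/out/in [[0.0541, 0.0573, 0.0511, 23.0], [-0.0541, 0.0558, 0.0524, 31.0]] 
  ends {1: [0.0648, 0.0614, 15.0], -1: [-0.0679, -0.0581, 11.0]} yellow [ 6.570e-02  8.000e-02 -3.780e-02  4.120e-02  2.192e+03]
(array([0.53638474, 0.22107734]), np.float64(-14.224838388551394))
```

View pics/w2.png

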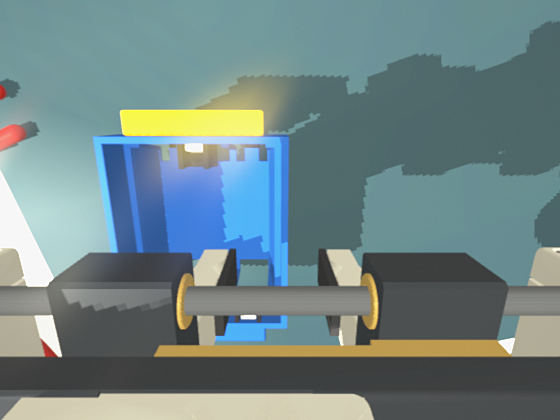

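```bash
python3 -m crank '[{"linear":[0,-0.07,-0.4],"rot":[0,0,0],"hand":0.5},{"linear":[0,0,-0.3],"rot":[0,0,0],"hand":0.5},{"linear":[0,0,-0.1],"rot":[0,0,0],"hand":0.5},{"linear":[0,0,0],"rot":[0,0,0],"hand":0.5}]'
python3 - <<'E'
from h import *
o=monitor.get_obs();M=R.from_euler('xyz',o['orientation'],degrees=True).as_matrix();y=M[:,1];print('tool y azim',np.degrees(np.arctan2(y[1],y[0])),o['tool_pos'],M.round(4),o['qvel'].round(2))
E
```

```text
clock: 2.95
tool_pos: [0.5278, 0.1721, 0.0682]
orientation: [-140.9, 88.9, 25.1]
force: [0.4, 0.9, 0.4]
opening: 0.0439
tool y azim -103.90200193527333 [0.52777396 0.172124   0.06817111] [[ 0.017  -0.2402 -0.9706]
 [ 0.008  -0.9706  0.2404]
 [-0.9998 -0.0118 -0.0146]] [ 0.07 -0.76  0.8   0.26 -0.63 -0.17]
```

```bash
cat >> h.py <<'E'
def corr(x,y,z,yaw):
    o=monitor.get_obs();M=R.from_euler('xyz',o['orientation'],degrees=True).as_matrix()
    a=np.radians(yaw);Y=np.array([np.cos(a),np.sin(a),0]);X=np.array([0,0,-1.]);G=np.stack([X,Y,np.cross(X,Y)],1)
    rv=np.degrees(R.from_matrix(G@M.T).as_rotvec())/5
    print('t',round(o['clock'],2),'pos',o['tool_pos'].round(4),'lin',((np.array([x,y,z])-o['tool_pos'])/.06).round(3),'rot',rv.round(3),'F',o['force'].round(1),'Mo',o['moment'].round(2),'op',round(o['opening'],4),'q6',o['joint_pos'][5].round(1))
E
python3 -m crank '[{"linear":[-0.08,-0.07,-0.1],"rot":[-0.09,0.19,0],"hand":0.5},{"linear":[0,0,-0.05],"rot":[0,0,0],"hand":0.5},{"linear":[0,0,0],"rot":[0,0,0],"hand":0.5}]'
python3 -c "
from h import *
corr(.5229,.168,.056,-104.2)"
```

```text
clock: 3.32
tool_pos: [0.5237, 0.1684, 0.0608]
orientation: [-131.2, 89.9, 34.9]
force: [-0.9, -0.7, -0.3]
opening: 0.0443
t 3.33 pos [0.5237 0.1684 0.0608] lin [-0.014 -0.007 -0.08 ] rot [-0.016  0.023 -0.062] F [-0.9 -0.7 -0.3] Mo [-0.07  0.02 -0.03] op 0.0443 q6 37.9
```

```bash
python3 -m crank '[{"linear":[-0.01,0,-0.06],"rot":[0,0,-0.05],"hand":0.5},{"linear":[0,0,0],"rot":[0,0,0],"hand":0.5}]'
python3 -c "
from h import *
corr(.5229,.168,.056,-104.2)"
python3 -m crank '[{"linear":[0,0,0],"rot":[0,0,0],"hand":0},{"linear":[0,0,0],"rot":[0,0,0],"hand":0},{"linear":[0,0,0],"rot":[0,0,0],"hand":0},{"linear":[0,0,0],"rot":[0,0,0],"hand":0}]'
python3 -c "
from h import *
corr(.5229,.168,.056,-104.2)"
```

```text
clock: 3.58
tool_pos: [0.5232, 0.1684, 0.057]
orientation: [-132.1, 89.9, 33.8]
force: [-1.0, 0.9, -0.8]
opening: 0.0438
t 3.58 pos [0.5232 0.1684 0.057 ] lin [-0.004 -0.007 -0.017] rot [-0.016  0.024 -0.007] F [-1.   0.9 -0.8] Mo [-0.03  0.01  0.03] op 0.0438 q6 37.5
clock: 4.08
tool_pos: [0.5233, 0.1685, 0.0571]
orientation: [-133.5, 89.8, 32.4]
force: [-0.3, -0.4, -0.6]
opening: 0.0094
t 4.08 pos [0.5233 0.1685 0.0571] lin [-0.006 -0.008 -0.019] rot [-0.017  0.026 -0.009] F [-0.3 -0.4 -0.6] Mo [-0.03  0.06  0.03] op 0.0094 q6 37.5
```

```bash
python3 -m crank '[{"linear":[0,0,0],"rot":[0,0,0],"hand":0},{"linear":[0,0,0],"rot":[0,0,0],"hand":0},{"linear":[0,0,0],"rot":[0,0,0],"hand":0}]'
python3 - <<'E'
from h import *
corr(.5229,.168,.056,-104.2)
s=snap('wrist','w3.png');print(rimfit(s,(.5364,.2211),-14.2,.076))
E
```

```text
clock: 4.45
tool_pos: [0.5231, 0.1683, 0.0571]
orientation: [-136.2, 89.9, 29.6]
force: [-1.0, -0.4, 0.6]
opening: 0.0037
t 4.45 pos [0.5231 0.1683 0.0571] lin [-0.003 -0.005 -0.019] rot [-0.013  0.023 -0.009] F [-1.  -0.4  0.6] Mo [-0.11  0.08 -0.01] op 0.0037 q6 37.5
0 c [0.5364 0.2211] yaw -14.2 ang [-0.77  0.06] 
  sides mid/out/in [[0.0537, 0.0576, 0.0505, 31.0], [-0.0535, 0.0552, 0.0518, 28.0]] 
  ends {1: [0.0651, 0.0613, 18.0]} yellow [ 6.550e-02  7.990e-02 -3.860e-02  4.130e-02  4.484e+03]
1 c [0.5363 0.2212] yaw -14.55 ang [-0.44  0.41] 
  sides mid/out/in [[0.0537, 0.0574, 0.0504, 31.0], [-0.0536, 0.0552, 0.0519, 27.0]] 
  ends {1: [0.0651, 0.0613, 18.0]} yellow [ 6.550e-02  8.010e-02 -3.820e-02  4.160e-02  4.484e+03]
2 c [0.5364 0.2212] yaw -14.56 ang [-0.41  0.43] 
  sides mid/out/in [[0.0537, 0.0574, 0.0504, 31.0], [-0.0537, 0.0552, 0.0519, 27.0]] 
  ends {1: [0.065, 0.0611, 18.0]} yellow [ 6.540e-02  8.000e-02 -3.820e-02  4.160e-02  4.484e+03]
(array([0.5364101 , 0.22120243]), np.float64(-14.563756910407768))
```

View pics/w3.png

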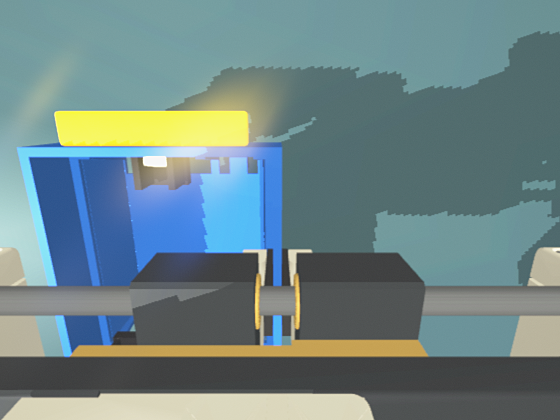

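```bash
python3 -m crank '[{"linear":[0,0,0.2],"rot":[0,0,0],"hand":0},{"linear":[0,0,0.3],"rot":[0,0,0],"hand":0},{"linear":[0,0,0.5],"rot":[0,0,0],"hand":0},{"linear":[0,0,0.5],"rot":[0,0,0],"hand":0},{"linear":[0,0,0.5],"rot":[0,0,0],"hand":0},{"linear":[0,0,0.5],"rot":[0,0,0],"hand":0},{"linear":[0,0,0.2],"rot":[0,0,0],"hand":0},{"linear":[0,0,0],"rot":[0,0,0],"hand":0},{"linear":[0,0,0],"rot":[0,0,0],"hand":0}]'
python3 - <<'E'
from h import *
corr(.5229,.168,.22,-104.2)
s=snap('wrist','w4.png')
E
```

```text
clock: 5.62
tool_pos: [0.519, 0.1663, 0.2244]
orientation: [28.8, 89.7, -165.4]
force: [0.4, -0.2, -2.4]
opening: 0.0038
t 5.62 pos [0.519  0.1663 0.2244] lin [ 0.065  0.029 -0.073] rot [ 0.013 -0.049  0.003] F [ 0.4 -0.2 -2.4] Mo [-0.25  0.08 -0.05] op 0.0038 q6 37.5
```

View pics/w4.png

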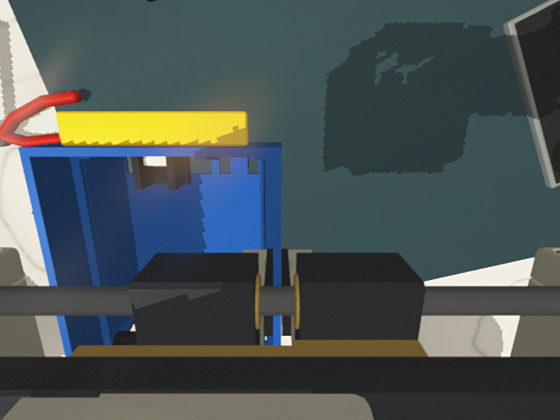

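```bash
python3 -m crank '[{"linear":[0.06,-0.23,0],"rot":[0,0,-0.95],"hand":0},{"linear":[0.06,-0.23,0],"rot":[0,0,-0.95],"hand":0},{"linear":[0.06,-0.23,0],"rot":[0,0,-0.95],"hand":0},{"linear":[0.06,-0.23,0],"rot":[0,0,-0.95],"hand":0},{"linear":[0.06,-0.23,0],"rot":[0,0,-0.95],"hand":0},{"linear":[0.06,-0.23,0],"rot":[0,0,-0.95],"hand":0},{"linear":[0.06,-0.23,0],"rot":[0,0,-0.95],"hand":0},{"linear":[0.06,-0.23,0],"rot":[0,0,-0.95],"hand":0},{"linear":[0.06,-0.23,0],"rot":[0,0,-0.95],"hand":0},{"linear":[0.06,-0.23,0],"rot":[0,0,-0.95],"hand":0},{"linear":[0.06,-0.23,0],"rot":[0,0,-0.95],"hand":0},{"linear":[0.06,-0.23,0],"rot":[0,0,-0.95],"hand":0},{"linear":[0.06,-0.23,0],"rot":[0,0,-0.95],"hand":0},{"linear":[0.06,-0.23,0],"rot":[0,0,-0.95],"hand":0},{"linear":[0.06,-0.23,0],"rot":[0,0,-0.95],"hand":0},{"linear":[0.06,-0.23,0],"rot":[0,0,-0.95],"hand":0},{"linear":[0.06,-0.23,0],"rot":[0,0,-0.95],"hand":0}]'
python3 -c "
from h import *
corr(.65,-.30,.22,96)"
```

```text
clock: 7.8
tool_pos: [0.5716, -0.0773, 0.1998]
orientation: [71.5, 87.5, 153.8]
force: [0.1, 0.2, -2.8]
opening: 0.004
t 7.8 pos [ 0.5716 -0.0773  0.1998] lin [ 1.307 -3.711  0.336] rot [ -0.481  -0.231 -15.264] F [ 0.1  0.2 -2.8] Mo [-0.02 -0.1  -0.01] op 0.004 q6 -17.7
```

```bash
python3 -m crank '[{"linear":[0.08,-0.23,0.06],"rot":[0,0,-0.95],"hand":0},{"linear":[0.08,-0.23,0.06],"rot":[0,0,-0.95],"hand":0},{"linear":[0.08,-0.23,0.06],"rot":[0,0,-0.95],"hand":0},{"linear":[0.08,-0.23,0.06],"rot":[0,0,-0.95],"hand":0},{"linear":[0.08,-0.23,0.05],"rot":[0,0,-0.95],"hand":0},{"linear":[0.08,-0.23,0.05],"rot":[0,0,-0.95],"hand":0},{"linear":[0.08,-0.23,0.05],"rot":[0,0,-0.95],"hand":0},{"linear":[0.08,-0.23,0.05],"rot":[0,0,-0.95],"hand":0},{"linear":[0.08,-0.23,0.05],"rot":[0,0,-0.95],"hand":0},{"linear":[0.08,-0.23,0.05],"rot":[0,0,-0.95],"hand":0},{"linear":[0.08,-0.23,0.05],"rot":[0,0,-0.95],"hand":0},{"linear":[0.08,-0.23,0.05],"rot":[0,0,-0.95],"hand":0},{"linear":[0.08,-0.23,0.05],"rot":[0,0,-0.95],"hand":0},{"linear":[0.08,-0.23,0.05],"rot":[0,0,-0.95],"hand":0},{"linear":[0.08,-0.23,0.05],"rot":[0,0,-0.95],"hand":0},{"linear":[0.08,-0.23,0.05],"rot":[0,0,-0.9],"hand":0},{"linear":[0,0,0],"rot":[0,0,0],"hand":0}]'
python3 -c "
from h import *
corr(.65,-.30,.22,96)"
```

```text
clock: 9.93
tool_pos: [0.6418, -0.3038, 0.2206]
orientation: [101.2, 85.7, 104.9]
force: [-0.1, 0.3, -4.2]
opening: 0.0039
t 9.93 pos [ 0.6418 -0.3038  0.2206] lin [ 0.136  0.063 -0.01 ] rot [-0.835 -0.241  0.46 ] F [-0.1  0.3 -4.2] Mo [-0.06 -0.26 -0.06] op 0.0039 q6 -73.4
```

```bash
python3 -m crank '[{"linear":[0.1,0.05,0],"rot":[-0.8,-0.24,0.46],"hand":0},{"linear":[0,0,0.02],"rot":[0,0,0],"hand":0},{"linear":[0,0,0],"rot":[0,0,0],"hand":0}]'
python3 - <<'E'
from h import *
corr(.65,-.30,.22,96)
s=snap('wrist','w5.png')
E
```

```text
clock: 10.3
tool_pos: [0.6466, -0.2995, 0.2178]
orientation: [135.0, 89.6, 141.2]
force: [-0.1, -0.5, -3.1]
opening: 0.0038
t 10.3 pos [ 0.6466 -0.2995  0.2178] lin [ 0.057 -0.008  0.036] rot [-0.05  -0.062 -0.045] F [-0.1 -0.5 -3.1] Mo [ 0.16 -0.18 -0.  ] op 0.0038 q6 -74.4
```

View pics/w5.png

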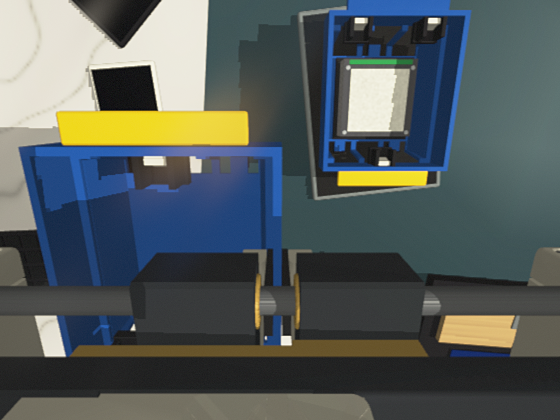

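```bash
python3 - <<'E'
from h import *
s=snap('wrist');P=cloud(s)
for u,v in ((350,15),(460,100),(400,167),(334,90),(305,60),(318,190),(165,148),(30,180),(275,180),(277,230)): print(u,v,P[v,u].round(4))
np.savez('/tmp/w5',P=P,im=s['image'],K=s['K'],wfc=s['wfc'])
print('DRIVE');print(rimfit(s,(.5395,-.2105),6,.088,bmin=30))
print('HELD');
o=monitor.get_obs();p=o['tool_pos']
print(rimfit(s,p[:2]+.055*np.array([.1045,-.9945]),186,p[2]+.019,bmin=30))
E
```

```text
350 15 [ 0.4851 -0.2565  0.0842]
460 100 [ 5.292e-01 -1.051e-01 -3.000e-04]
400 167 [ 0.6012 -0.1902  0.085 ]
334 90 [ 0.5365 -0.2505  0.0235]
305 60 [ 0.5089 -0.283   0.0074]
318 190 [ 0.6458 -0.2495  0.0093]
165 148 [ 0.5886 -0.3539  0.2352]
30 180 [ 0.6094 -0.4139  0.2341]
275 180 [ 0.5973 -0.3052  0.2362]
277 230 [ 0.6207 -0.3018  0.2353]
DRIVE
0 c [ 0.5395 -0.2105] yaw 6 ang [0.2  0.18] 
  sides mid/out/in [[0.0523, 0.0545, 0.05, 37.0], [-0.0561, 0.0579, 0.0543, 37.0]] 
  ends {1: [0.0658, 0.0622, 31.0], -1: [-0.0616, -0.058, 31.0]} yellow [ 6.83e-02  8.07e-02 -4.22e-02  3.86e-02  1.24e+03]
1 c [ 0.5404 -0.2123] yaw 6.19 ang [ 0.02 -0.05] 
  sides mid/out/in [[0.0542, 0.0565, 0.0519, 37.0], [-0.0542, 0.0559, 0.0524, 37.0]] 
  ends {1: [0.0651, 0.0615, 31.0], -1: [-0.0623, -0.0587, 31.0]} yellow [ 6.77e-02  8.00e-02 -4.05e-02  4.03e-02  1.24e+03]
2 c [ 0.5403 -0.2123] yaw 6.18 ang [ 0.03 -0.03] 
  sides mid/out/in [[0.0542, 0.0565, 0.0519, 37.0], [-0.0542, 0.056, 0.0524, 37.0]] 
  ends {1: [0.0652, 0.0615, 31.0], -1: [-0.0622, -0.0587, 31.0]} yellow [ 6.78e-02  8.00e-02 -4.05e-02
[... 164 characters left out ...]
0511, 0.0541, 0.0483, 29.0], [-0.0556, 0.0572, 0.0539, 27.0]] 
  ends {1: [0.0641, 0.0606, 28.0]} yellow [ 6.440e-02  7.870e-02 -4.190e-02  3.820e-02  6.437e+03]
1 c [ 0.6535 -0.3521] yaw 186.25 ang [ 0.02 -0.05] 
  sides mid/out/in [[0.0533, 0.0561, 0.0505, 29.0], [-0.0533, 0.055, 0.0517, 27.0]] 
  ends {1: [0.0653, 0.0619, 27.0]} yellow [ 6.580e-02  8.000e-02 -3.990e-02  4.010e-02  6.437e+03]
2 c [ 0.6535 -0.3521] yaw 186.24 ang [ 0.04 -0.04] 
  sides mid/out/in [[0.0533, 0.0561, 0.0506, 29.0], [-0.0533, 0.055, 0.0516, 27.0]] 
  ends {1: [0.0653, 0.0619, 27.0]} yellow [ 6.570e-02  8.000e-02 -3.990e-02  4.010e-02  6.437e+03]
(array([ 0.65350936, -0.35213666]), np.float64(186.2373595991856))
```

```bash
python3 - <<'E'
from h import *
z=np.load('/tmp/w5.npz');s=dict(image=z['im'],K=z['K'],wfc=z['wfc'])
import h
h.cloud=lambda s:z['P']
for zr in (.084,.0855):
  print('DRIVE',zr);print(rimfit(s,(.5395,-.2105),6,zr,bmin=30))
for zr in (.2347,.2365):
  print('HELD',zr);print(rimfit(s,(.6535,-.3521),186.2,zr,bmin=30))
E
```

```text
DRIVE 0.084
0 c [ 0.5395 -0.2105] yaw 6 ang [0.17 0.22] 
  sides mid/out/in [[0.0533, 0.0567, 0.0499, 37.0], [-0.0558, 0.0579, 0.0537, 37.0]] 
  ends {1: [0.0664, 0.0627, 31.0], -1: [-0.0697, -0.0578, 31.0]} yellow [ 6.90e-02  8.15e-02 -4.14e-02  4.05e-02  1.24e+03]
1 c [ 0.5411 -0.2116] yaw 6.19 ang [ 0.01 -0.  ] 
  sides mid/out/in [[0.0546, 0.058, 0.0512, 37.0], [-0.0545, 0.0566, 0.0524, 37.0]] 
  ends {1: [0.0649, 0.0613, 31.0], -1: [-0.0698, -0.0593, 31.0]} yellow [ 6.76e-02  8.00e-02 -4.04e-02  4.15e-02  1.24e+03]
2 c [ 0.5411 -0.2116] yaw 6.2 ang [ 0.   -0.01] 
  sides mid/out/in [[0.0545, 0.058, 0.0512, 37.0], [-0.0545, 0.0566, 0.0524, 37.0]] 
  ends {1: [0.065, 0.0613, 31.0], -1: [-0.0698, -0.0592, 31.0]} yellow [ 6.76e-02  8.00e-02 -4.04e-02  4.15e-02  1.24e+03]
(array([ 0.54106835, -0.21155779]), np.float64(6.195266025148263))
DRIVE 0.0855
0 c [ 0.5395 -0.2105] yaw 6 ang [0.16 0.22] 
  sides mid/out/in [[0.053, 0.0559, 0.05, 37.0], [-0.0559, 0.0579, 0.0539, 37.0]] 
  ends {1: [0.0662, 0.0625, 31.0], -1: [-0.0686, -0.058, 31.0]} yellow [ 6.87e-02  8.12e-02 -4.17e-02  3.98e-
[... 1457 characters left out ...]
/in [[0.0536, 0.0566, 0.0506, 29.0], [-0.0533, 0.055, 0.0516, 28.0]] 
  ends {1: [0.0652, 0.0618, 27.0]} yellow [ 6.570e-02  8.000e-02 -3.980e-02  4.050e-02  6.437e+03]
1 c [ 0.6535 -0.3523] yaw 186.2 ang [-0.  0.] 
  sides mid/out/in [[0.0534, 0.0564, 0.0504, 29.0], [-0.0534, 0.0551, 0.0518, 28.0]] 
  ends {1: [0.0652, 0.0618, 27.0]} yellow [ 6.570e-02  8.000e-02 -3.990e-02  4.040e-02  6.437e+03]
2 c [ 0.6535 -0.3523] yaw 186.2 ang [-0.  0.] 
  sides mid/out/in [[0.0534, 0.0564, 0.0504, 29.0], [-0.0534, 0.0551, 0.0518, 28.0]] 
  ends {1: [0.0652, 0.0618, 27.0]} yellow [ 6.570e-02  8.000e-02 -3.990e-02  4.040e-02  6.437e+03]
(array([ 0.65351105, -0.35225039]), np.float64(186.20079098699614))
```

```bash
cat >> h.py <<'E'
def rimplane(P,im,c,yaw,zr):
    a=np.radians(yaw);A=np.array([[np.cos(a),np.sin(a)],[-np.sin(a),np.cos(a)]])
    hsv=cv2.cvtColor(im,cv2.COLOR_RGB2HSV).astype(int)
    blue=(hsv[...,0]>95)&(hsv[...,0]<130)&(hsv[...,1]>110)&(hsv[...,2]>30)
    q=(P[...,:2]-np.array(c))@A.T
    ring=((abs(abs(q[...,0])-.063)<.0015)&(abs(q[...,1])<.057))|((abs(abs(q[...,1])-.055)<.0015)&(abs(q[...,0])<.065))
    m=ring&blue&(abs(P[...,2]-zr)<.006)
    X=np.c_[q[m],np.ones(m.sum())];zz=P[m][:,2]
    for i in range(5):
        k=np.linalg.lstsq(X,zz,rcond=None)[0];r=zz-X@k;g=abs(r)<2*r.std()+2e-4;X,zz=X[g],zz[g]
    print('plane slope deg x,y',np.degrees(k[:2]).round(2),'z',k[2].round(4),'n',len(zz),'std',r.std().round(5))
    return k
E
python3 - <<'E'
from h import *
z=np.load('/tmp/w5.npz');rimplane(z['P'],z['im'],(.541,-.2117),6.2,.0845);rimplane(z['P'],z['im'],(.6535,-.3526),186.2,.235)
z=np.load('/tmp/w1.npz');rimplane(z['P'],z['im'],(.5364,.2212),-14.2,.076)
E
```

```text
plane slope deg x,y [-0.12 -0.08] z 0.0844 n 2030 std 0.00078
plane slope deg x,y [ 0.49 -0.83] z 0.2347 n 3609 std 0.00072
plane slope deg x,y [-0.07 -0.03] z 0.0751 n 1253 std 0.00064
```

```bash
python3 -m crank '[{"linear":[-0.31,0.39,-0.05],"rot":[-0.15,-0.11,0],"hand":0},{"linear":[-0.31,0.39,-0.05],"rot":[0,0,0],"hand":0},{"linear":[-0.31,0.39,-0.05],"rot":[0,0,0],"hand":0},{"linear":[-0.31,0.39,-0.05],"rot":[0,0,0],"hand":0},{"linear":[-0.31,0.39,-0.05],"rot":[0,0,0],"hand":0},{"linear":[-0.2,0.3,-0.05],"rot":[0,0,0],"hand":0},{"linear":[0,0,0],"rot":[0,0,0],"hand":0},{"linear":[0,0,0],"rot":[0,0,0],"hand":0}]'
python3 - <<'E'
from h import *
corr(.5341,-.1586,.18,96.2)
p=monitor.get_obs()['tool_pos']
s=snap('wrist','w6.png');P=cloud(s);c=p[:2]+[.0069,-.0531];c,y=rimfit(s,c,186.2,p[2]+.017,bmin=30,dbg=False);print(c,c-p[:2],y);rimplane(P,s['image'],c,186.2,p[2]+.017)
E
```

```text
clock: 11.4
tool_pos: [0.5387, -0.1632, 0.1997]
orientation: [-48.2, 89.5, -42.2]
force: [0.1, -0.3, -2.1]
opening: 0.004
t 11.4 pos [ 0.5387 -0.1632  0.1997] lin [-0.077  0.076 -0.329] rot [0.067 0.074 0.052] F [ 0.1 -0.3 -2.1] Mo [ 0.2  -0.16  0.04] op 0.004 q6 -87.6
[ 0.54520172 -0.21645239] [ 0.00648677 -0.05328175] 185.8245379877738
plane slope deg x,y [-0.17 -0.14] z 0.2174 n 3525 std 0.00071
```

View pics/w6.png

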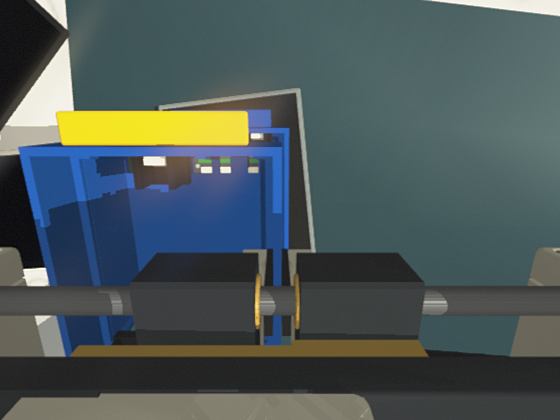

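```bash
sed -i "s/'rot',rv.round(3)/'rot',(rv-np.array([.067,.074,0])).round(3)/" h.py
python3 -m crank '[{"linear":[-0.08,0.08,-0.2],"rot":[0,0,0.05],"hand":0},{"linear":[0,0,-0.2],"rot":[0,0,0],"hand":0},{"linear":[0,0,-0.1],"rot":[0,0,0],"hand":0},{"linear":[0,0,0],"rot":[0,0,0],"hand":0},{"linear":[0,0,0],"rot":[0,0,0],"hand":0}]'
python3 - <<'E'
from h import *
corr(.5341,-.1586,.155,96.2)
s=snap('scene','s6.png');s=s['image'][110:230,180:320];cv2.imwrite('pics/s6c.png',cv2.resize(s[:,:,::-1],None,fx=5,fy=5,interpolation=3))
E
```

```text
clock: 12.08
tool_pos: [0.5336, -0.1593, 0.1662]
orientation: [-62.4, 89.6, -56.3]
force: [0.6, 0.4, -3.1]
opening: 0.0036
t 12.07 pos [ 0.5336 -0.1593  0.1662] lin [ 0.009  0.011 -0.187] rot [ 0.001 -0.029  0.022] F [ 0.6  0.4 -3.1] Mo [ 0.21 -0.13 -0.04] op 0.0036 q6 -87.9
```

View pics/s6c.png

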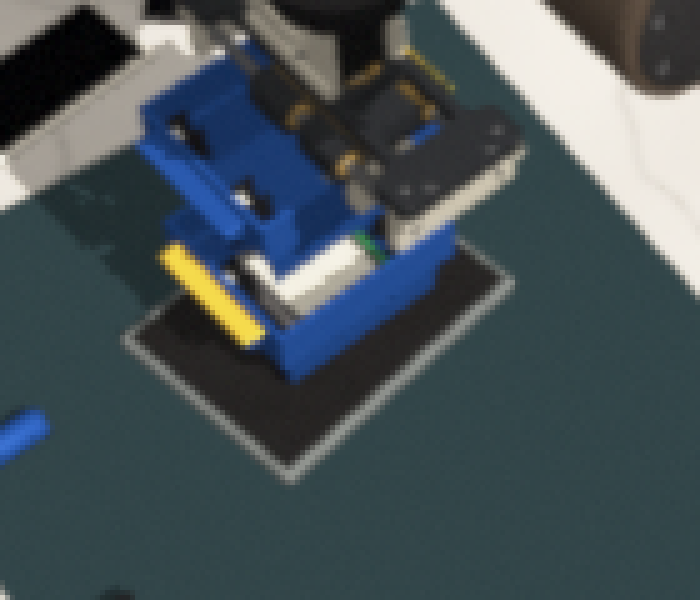

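```bash
python3 -m crank '[{"linear":[0.01,0.01,-0.1],"rot":[0,-0.03,0.02],"hand":0},{"linear":[0,0,-0.08],"rot":[0,0,0],"hand":0},{"linear":[0,0,-0.05],"rot":[0,0,0],"hand":0},{"linear":[0,0,0],"rot":[0,0,0],"hand":0}]'
python3 - <<'E'
from h import *
corr(.5341,-.1586,.145,96.2)
E
```

```text
clock: 12.62
tool_pos: [0.5345, -0.1586, 0.1519]
orientation: [-43.2, 89.4, -37.0]
force: [1.0, 0.7, -2.5]
opening: 0.0039
t 12.62 pos [ 0.5345 -0.1586  0.1519] lin [-0.006 -0.    -0.115] rot [-0.     0.015 -0.001] F [ 1.   0.7 -2.5] Mo [ 0.21 -0.1   0.04] op 0.0039 q6 -87.9
```

```bash
python3 -m crank '[{"linear":[-0.005,0,-0.06],"rot":[0,0.01,0],"hand":0},{"linear":[0,0,-0.03],"rot":[0,0,0],"hand":0},{"linear":[0,0,0],"rot":[0,0,0],"hand":0}]'
python3 -c "
from h import *
corr(.5341,-.1586,.145,96.2)"
python3 -m crank '[{"linear":[0,0,-0.03],"rot":[0,0,0],"hand":0},{"linear":[0,0,-0.03],"rot":[0,0,0],"hand":0}]'
python3 -c "
from h import *
corr(.5341,-.1586,.145,96.2)"
```

```text
clock: 13.0
tool_pos: [0.5343, -0.1586, 0.1462]
orientation: [-46.1, 89.5, -39.9]
force: [0.3, 0.1, -2.5]
opening: 0.0038
t 13.0 pos [ 0.5343 -0.1586  0.1462] lin [-0.003  0.    -0.021] rot [ 0.     0.007 -0.001] F [ 0.3  0.1 -2.5] Mo [ 0.2  -0.04  0.01] op 0.0038 q6 -87.9
clock: 13.25
tool_pos: [0.5345, -0.1586, 0.1427]
orientation: [-44.1, 89.4, -37.9]
force: [-0.3, 0.0, -3.0]
opening: 0.0039
t 13.25 pos [ 0.5345 -0.1586  0.1427] lin [-0.006  0.     0.038] rot [ 0.001  0.013 -0.001] F [-0.3  0.  -3. ] Mo [ 0.2  -0.07 -0.  ] op 0.0039 q6 -87.9
```

```bash
python3 -m crank '[{"linear":[-0.005,0,-0.03],"rot":[0,0.01,0],"hand":0},{"linear":[0,0,-0.02],"rot":[0,0,0],"hand":0}]'
python3 -c "
from h import *
corr(.5341,-.1586,.145,96.2)"
python3 -m crank '[{"linear":[0,0,-0.02],"rot":[0,0,0],"hand":0},{"linear":[0,0,-0.02],"rot":[0,0,0],"hand":0}]'
python3 -c "
from h import *
corr(.5341,-.1586,.145,96.2)"
```

```text
clock: 13.5
tool_pos: [0.535, -0.1585, 0.1409]
orientation: [-43.3, 89.4, -37.0]
force: [-4.3, 4.9, 10.0]
opening: 0.0038
t 13.5 pos [ 0.535  -0.1585  0.1409] lin [-0.014 -0.002  0.068] rot [ 0.005  0.021 -0.01 ] F [-4.3  4.9 10. ] Mo [ 1.88  1.8  -0.04] op 0.0038 q6 -87.9
clock: 13.75
tool_pos: [0.535, -0.1583, 0.1409]
orientation: [-43.0, 89.3, -36.7]
force: [-3.9, 2.4, 8.1]
opening: 0.0038
t 13.75 pos [ 0.535  -0.1583  0.1409] lin [-0.015 -0.005  0.069] rot [ 0.011  0.03  -0.02 ] F [-3.9  2.4  8.1] Mo [ 1.1   1.64 -0.09] op 0.0038 q6 -87.9
```

```bash
python3 - <<'E'
from h import *
corr(.5341,-.1586,.145,96.2)
s=snap('wrist','w7.png');P=cloud(s);np.savez('/tmp/w7',P=P,im=s['image'],K=s['K'],wfc=s['wfc'])
c=s['image'][60:260,20:330];cv2.imwrite('pics/w7c.png',cv2.resize(c[:,:,::-1],(775,500),interpolation=3))
p=monitor.get_obs()['tool_pos'];rimplane(P,s['image'],p[:2]+[.0065,-.0532],186.2,p[2]+.017)
E
```

```text
t 13.75 pos [ 0.535  -0.1583  0.1409] lin [-0.015 -0.005  0.069] rot [ 0.011  0.03  -0.02 ] F [-3.9  2.4  8.1] Mo [ 1.1   1.64 -0.09] op 0.0038 q6 -87.9
plane slope deg x,y [0.45 0.37] z 0.159 n 3582 std 0.00081
```

View pics/w7c.png

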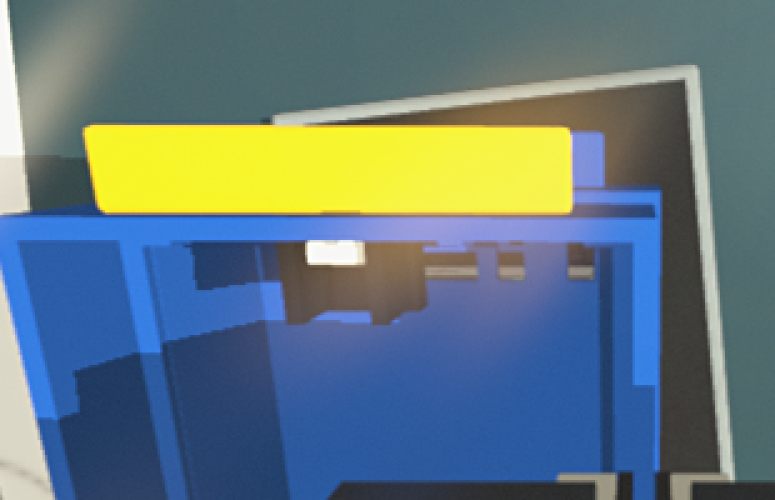

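```bash
python3 - <<'E'
from h import *
z=np.load('/tmp/w7.npz');im=z['im'].astype(int)
np.set_printoptions(linewidth=220)
for r in (113,116,120,124,128): print('row',r,[tuple(im[r,c]) for c in range(244,268,1)])
for r in (136,139,142): print('row',r,[tuple(im[r,c]) for c in range(278,290)])
for c in (252,256,259): print('col',c,[(r,tuple(im[r,c])) for r in range(108,118)])
for c in (272,278): print('col',c,[(r,tuple(im[r,c])) for r in range(130,150)])
for c in (100,180,240): print('col',c,[(r,tuple(im[r,c])) for r in range(107,114)],[(r,tuple(im[r,c])) for r in range(142,158)])
E
```

```text
row 113 [(np.int64(247), np.int64(243), np.int64(71)), (np.int64(248), np.int64(245), np.int64(71)), (np.int64(251), np.int64(249), np.int64(69)), (np.int64(254), np.int64(234), np.int64(110)), (np.int64(174), np.int64(163), np.int64(179)), (np.int64(124), np.int64(135), np.int64(208)), (np.int64(123), np.int64(134), np.int64(203)), (np.int64(125), np.int64(136), np.int64(203)), (np.int64(126), np.int64(137), np.int64(203)), (np.int64(124), np.int64(137), np.int64(204)), (np.int64(123), np.int64(135), np.int64(202)), (np.int64(122), np.int64(135), np.int64(203)), (np.int64(122), np.int64(137), np.int64(205)), (np.int64(118), np.int64(132), np.int64(201)), (np.int64(118), np.int64(133), np.int64(204)), (np.int64(117), np.int64(135), np.int64(208)), (np.int64(115), np.int64(129), np.int64(191)), (np.int64(114), np.int64(109), np.int64(133)), (np.int64(117), np.int64(100), np.int64(79)), (np.int64(114), np.int64(98), np.int64(75)), (np.int64(113), np.int64(97), np.int64(77)), (np.int64(111), np.int64(97), np.int64(78)), (np.int64(111), np.int64(97), np.int64(78)), (np.int64(110), np.int
[... 12893 characters left out ...]
(145, (np.int64(212), np.int64(172), np.int64(80))), (146, (np.int64(139), np.int64(118), np.int64(124))), (147, (np.int64(127), np.int64(130), np.int64(193))), (148, (np.int64(133), np.int64(147), np.int64(222))), (149, (np.int64(133), np.int64(148), np.int64(221))), (150, (np.int64(131), np.int64(146), np.int64(219))), (151, (np.int64(129), np.int64(145), np.int64(219))), (152, (np.int64(130), np.int64(145), np.int64(220))), (153, (np.int64(128), np.int64(145), np.int64(219))), (154, (np.int64(127), np.int64(144), np.int64(220))), (155, (np.int64(125), np.int64(144), np.int64(222))), (156, (np.int64(125), np.int64(139), np.int64(213))), (157, (np.int64(121), np.int64(123), np.int64(169)))]
```

```bash
python3 - <<'E'
from h import *
z=np.load('/tmp/w7.npz');im=z['im'];c=im[100:165,225:300];cv2.imwrite('pics/w7d.png',cv2.resize(c[:,:,::-1],(690,598),interpolation=0))
E
```

```text
(no output)
```

View pics/w7d.png

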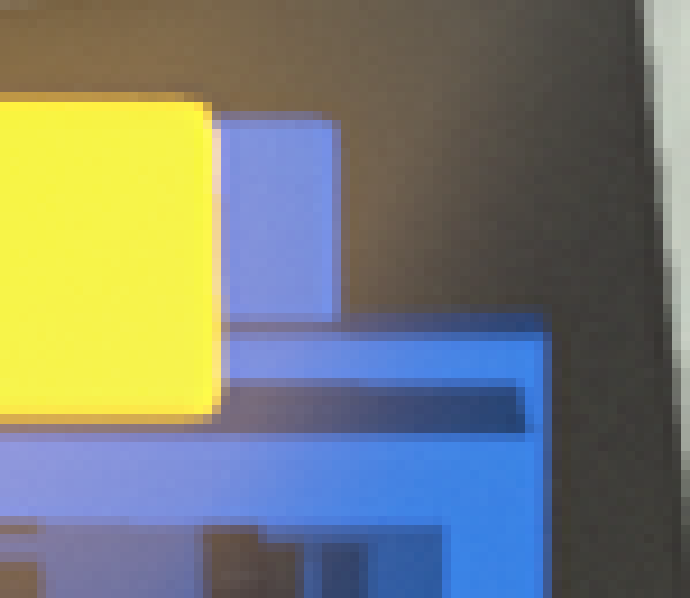

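```bash
python3 - <<'E'
from h import *
z=np.load('/tmp/w7.npz');s=dict(K=z['K'],wfc=z['wfc']);P=z['P']
def zz(r,c): return np.median(P[r[0]:r[1],c[0]:c[1],2]).round(4)
zs={'srim':zz((149,155),(270,281)),'drim':zz((138,141),(265,281)),'yled':zz((115,140),(225,245)),'dled':zz((116,130),(252,259))}
print(zs)
a=np.radians(6.2);A=np.array([[np.cos(a),np.sin(a)],[-np.sin(a),np.cos(a)]])
def q(u,v,zr): return (A@(planept(s,np.array([u,v]),zr)[:2]))*1000
zsr=zs['srim'];zdr=zs['drim']
for zd in (zdr,zsr-.0725,zsr-.075):
  print('zd',zd)
  print(' drive ledge R/far',q(261.1,120,zd-.005).round(2),q(256,112.1,zd-.005).round(2),' rim R',q(284.05,139,zd).round(2),'outer',q(278,136,zd).round(2),'inner',q(278,141.1,zd).round(2))
print('spare yel R',q(248.1,124,zsr-.005).round(2),'far',q(180,109.75,zsr-.005).round(2),q(240,110.1,zsr-.005).round(2),'rim R',q(284.2,152,zsr).round(2),'outer',q(278,146.8,zsr).round(2),q(180,146.5,zsr).round(2))
E
```

```text
{'srim': np.float64(0.1589), 'drim': np.float64(0.0844), 'yled': np.float64(0.1542), 'dled': np.float64(0.0795)}
zd 0.0844
 drive ledge R/far [ 440.71 -225.56] [ 435.77 -228.82]  rim R [ 452.52 -210.45] outer [ 450.62 -214.41] inner [ 453.87 -214.4 ]
zd 0.08640000000000002
 drive ledge R/far [ 440.68 -225.45] [ 435.78 -228.68]  rim R [ 452.37 -210.48] outer [ 450.49 -214.4 ] inner [ 453.71 -214.39]
zd 0.08390000000000002
 drive ledge R/far [ 440.72 -225.59] [ 435.76 -228.86]  rim R [ 452.56 -210.45] outer [ 450.65 -214.41] inner [ 453.91 -214.4 ]
spare yel R [ 441.12 -227.12] far [ 435.27 -256.24] [ 435.37 -230.45] rim R [ 452.54 -211.42] outer [ 450.35 -214.09] [ 450.33 -256.06]
```

```bash
cat >> h.py <<'E'
def rel(f,save=None):
    """offset of spare vs drive (drive frame, mm) from w-image edges near the corner; subpixel by gradient max"""
    s=f;im=s['image'].astype(float);P=cloud(s)
    a=np.radians(6.2);A=np.array([[np.cos(a),np.sin(a)],[-np.sin(a),np.cos(a)]])
    q=lambda u,v,zr:(A@(planept(s,np.array([u,v]),zr)[:2]))*1000
    return q,im,P
E
python3 -m crank '[{"linear":[0,0,0.06],"rot":[0,0,0],"hand":0},{"linear":[0.003,0.024,0],"rot":[0.01,0.03,-0.02],"hand":0},{"linear":[0,0,0],"rot":[0,0,0],"hand":0}]'
python3 - <<'E'
from h import *
corr(.5352,-.1569,.144,96.2)
s=snap('wrist','w8.png');P=cloud(s);np.savez('/tmp/w8',P=P,im=s['image'],K=s['K'],wfc=s['wfc'])
p=monitor.get_obs()['tool_pos'];rimplane(P,s['image'],p[:2]+[.0065,-.0532],186.2,p[2]+.017)
c=s['image'][100:165,225:300];cv2.imwrite('pics/w8d.png',cv2.resize(c[:,:,::-1],(690,598),interpolation=0))
E
```

```text
clock: 14.18
tool_pos: [0.535, -0.1567, 0.1445]
orientation: [-48.0, 89.5, -41.8]
force: [-0.3, -0.5, -3.3]
opening: 0.0038
t 14.18 pos [ 0.535  -0.1567  0.1445] lin [ 0.003 -0.003 -0.008] rot [-0.002 -0.002  0.003] F [-0.3 -0.5 -3.3] Mo [ 0.24 -0.03 -0.02] op 0.0038 q6 -88.1
plane slope deg x,y [-0.01 -0.21] z 0.1621 n 3436 std 0.00076
```

View pics/w8d.png

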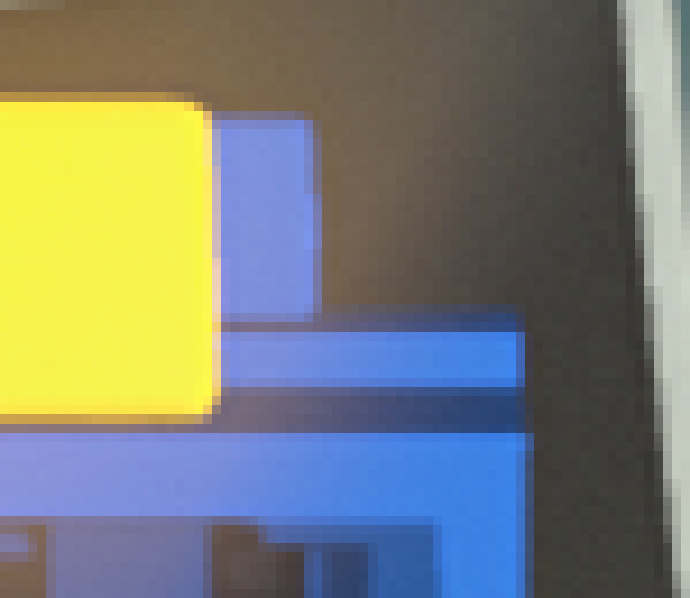

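```bash
cat >> h.py <<'E'
def edge(prof):
    """subpixel step location (index) of strongest gradient in 1-D profile"""
    g=abs(np.diff(prof));i=int(g.argmax());lo=max(0,i-2);hi=min(len(g),i+3)
    w=g[lo:hi];return (w*(np.arange(lo,hi)+.5)).sum()/w.sum()
def rel(s):
    im=s['image'].astype(float);P=cloud(s);b=im[...,2]
    a=np.radians(6.2);A=np.array([[np.cos(a),np.sin(a)],[-np.sin(a),np.cos(a)]])
    q=lambda u,v,zr:(A@(planept(s,np.array([u,v]),zr)[:2]))*1000
    ym=im[...,0]-im[...,2]
    zsr=np.median(P[149:155,262:278,2]);zdr=np.median(P[138:141,262:276,2]);
    # spare yellow right edge, far edge
    u=np.median([244+edge(ym[r,240:262])-4 for r in range(118,134)]);ys=q(u,126,zsr-.005)[1]
    v=np.median([104+edge(ym[104:117,c]) for c in range(190,240)]);xs=q(215,v,zsr-.005)[0]
    u2=np.median([u+4+edge(b[r,int(u)+4:int(u)+24]) for r in range(116,132)])
    u2=np.median([int(u)+4+edge(b[r,int(u)+4:int(u)+24]) for r in range(116,132)]);yd=q(u2,124,zdr-.005)[1]
    v2=np.median([106+edge(b[106:119,c]) for c in range(int(u)+4,int(u2)-2)]);xd=q((u+u2)/2,v2,zdr-.005)[0]
    ur=np.median([272+edge(b[r,272:294]) for r in range(149,156)]);yrs=q(ur,152,zsr)[1]
    ud=np.median([272+edge(b[r,272:294]) for r in range(137,141)]);yrd=q(ud,139,zdr)[1]
    vs=np.median([142.+edge(b[142:152,c]) for c in range(262,278)]);xrs=q(270,vs,zsr)[0]
    vd=np.median([130.+edge(b[134:140,c])+4 for c in range(262,278)]);xrd=q(270,vd,zdr)[0]
    print('z',zsr.round(4),zdr.round(4),'px',np.round([u,u2,ur,ud,v,v2,vs,vd],2))
    print('spare-drive mm: ledge dx %.2f dy %.2f  rim dx %.2f dy %.2f'%(xs-xd,ys-yd,xrs-xrd,yrs-yrd))
E
python3 - <<'E'
from h import *
import h
for n in ('w7','w8'):
    z=np.load('/tmp/%s.npz'%n);h.cloud=lambda s:z['P'];rel(dict(K=z['K'],wfc=z['wfc'],image=z['im']))
E
```

```text
z 0.159 0.0842 px [248.33 261.24 284.07 284.09 110.05 112.21 146.69 135.92]
spare-drive mm: ledge dx -0.46 dy -1.53  rim dx -0.29 dy -1.05
z 0.1621 0.0842 px [247.79 259.14 281.63 281.3  110.21 112.24 146.47 135.44]
spare-drive mm: ledge dx -0.23 dy -0.32  rim dx -0.04 dy -0.40
```

```bash
python3 -m crank '[{"linear":[0.003,0.004,-0.04],"rot":[0,0,0],"hand":0},{"linear":[0,0,-0.02],"rot":[0,0,0],"hand":0},{"linear":[0,0,-0.02],"rot":[0,0,0],"hand":0}]'
python3 -c "
from h import *
corr(.5352,-.1565,.144,96.2)"
python3 -m crank '[{"linear":[0,0,-0.02],"rot":[0,0,0],"hand":0},{"linear":[0,0,-0.02],"rot":[0,0,0],"hand":0}]'
python3 -c "
from h import *
corr(.5352,-.1565,.144,96.2)"
```

```text
clock: 14.6
tool_pos: [0.535, -0.1565, 0.1388]
orientation: [-52.0, 89.6, -45.8]
force: [-0.5, -0.3, -2.5]
opening: 0.0036
t 14.6 pos [ 0.535  -0.1565  0.1388] lin [0.004 0.    0.087] rot [-0.003 -0.011  0.004] F [-0.5 -0.3 -2.5] Mo [ 0.2  -0.18 -0.04] op 0.0036 q6 -88.1
clock: 14.85
tool_pos: [0.535, -0.1565, 0.1361]
orientation: [-53.3, 89.6, -47.1]
force: [0.3, 0.3, -3.3]
opening: 0.0039
t 14.85 pos [ 0.535  -0.1565  0.1361] lin [0.004 0.001 0.132] rot [-0.002 -0.013  0.003] F [ 0.3  0.3 -3.3] Mo [ 0.19 -0.14 -0.01] op 0.0039 q6 -88.1
```

```bash
python3 -m crank '[{"linear":[0,0,-0.02],"rot":[0,0,0],"hand":0},{"linear":[0,0,-0.02],"rot":[0,0,0],"hand":0}]'
python3 -c "
from h import *
corr(.5352,-.1565,.144,96.2)"
python3 -m crank '[{"linear":[0,0,-0.02],"rot":[0,0,0],"hand":0},{"linear":[0,0,-0.01],"rot":[0,0,0],"hand":0}]'
python3 -c "
from h import *
corr(.5352,-.1565,.144,96.2)"
```

```text
clock: 15.1
tool_pos: [0.535, -0.1566, 0.1336]
orientation: [-52.5, 89.6, -46.4]
force: [-0.4, 0.3, -3.2]
opening: 0.004
t 15.1 pos [ 0.535  -0.1566  0.1336] lin [0.003 0.001 0.174] rot [-0.002 -0.012  0.005] F [-0.4  0.3 -3.2] Mo [ 0.24 -0.09 -0.06] op 0.004 q6 -88.1
clock: 15.35
tool_pos: [0.5349, -0.1566, 0.1316]
orientation: [-53.5, 89.6, -47.4]
force: [0.4, 0.1, -2.5]
opening: 0.0038
t 15.35 pos [ 0.5349 -0.1566  0.1316] lin [0.005 0.001 0.207] rot [-0.002 -0.014  0.004] F [ 0.4  0.1 -2.5] Mo [ 0.26 -0.1   0.  ] op 0.0038 q6 -88.1
```

```bash
python3 -m crank '[{"linear":[0,0,-0.02],"rot":[0,0,0],"hand":0}]'
python3 -m crank '[{"linear":[0,0,-0.015],"rot":[0,0,0],"hand":0}]'
python3 -m crank '[{"linear":[0,0,-0.01],"rot":[0,0,0],"hand":0}]'
python3 -c "
from h import *
corr(.5352,-.1565,.144,96.2)"
```

```text
clock: 15.48
tool_pos: [0.5351, -0.1566, 0.1306]
orientation: [-52.3, 89.5, -46.1]
force: [-2.0, 1.4, 1.6]
opening: 0.0036
clock: 15.6
tool_pos: [0.5352, -0.1565, 0.1301]
orientation: [-50.7, 89.5, -44.5]
force: [-3.5, 2.1, 4.7]
opening: 0.0041
clock: 15.72
tool_pos: [0.5352, -0.1564, 0.13]
orientation: [-49.9, 89.5, -43.7]
force: [-3.0, 3.0, 3.7]
opening: 0.0037
t 15.72 pos [ 0.5352 -0.1564  0.13  ] lin [ 0.    -0.001  0.233] rot [ 0.    -0.004 -0.001] F [-3.   3.   3.7] Mo [ 1.02  1.06 -0.03] op 0.0037 q6 -88.2
```

```bash
python3 -m crank '[{"linear":[0,0,0.01],"rot":[0,0,0],"hand":0},{"linear":[0,0,0],"rot":[0,0,0],"hand":0.3},{"linear":[0,0,0],"rot":[0,0,0],"hand":0.3},{"linear":[0,0,0],"rot":[0,0,0],"hand":0.3}]'
python3 - <<'E'
from h import *
corr(.5352,-.1565,.2,96.2)
s=snap('wrist','w9.png');P=cloud(s);p=monitor.get_obs()['tool_pos'];rimplane(P,s['image'],p[:2]+[.0065,-.0532],186.2,p[2]+.017)
E
```

```text
clock: 16.23
tool_pos: [0.5361, -0.1569, 0.1307]
orientation: [-45.9, 89.4, -39.7]
force: [1.2, -0.1, 0.0]
opening: 0.0252
t 16.23 pos [ 0.5361 -0.1569  0.1307] lin [-0.014  0.006  1.155] rot [ 0.007  0.016 -0.004] F [ 1.2 -0.1  0. ] Mo [ 0.07 -0.12  0.  ] op 0.0252 q6 -88.1
plane slope deg x,y [-0.1   0.16] z 0.1484 n 3100 std 0.00064
```

View pics/w9.png

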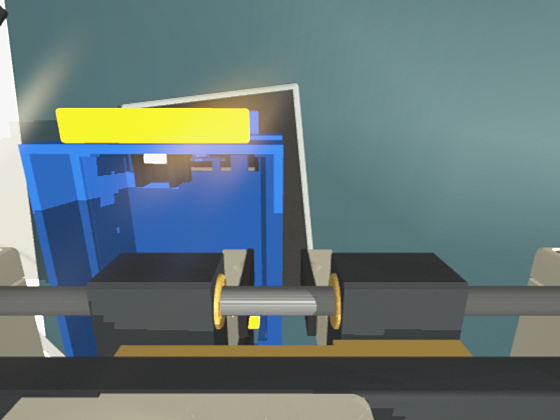

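```bash
python3 -m crank '[{"linear":[0,0,0.3],"rot":[0,0,0],"hand":0.3},{"linear":[0,0,0.3],"rot":[0,0,0],"hand":0.3},{"linear":[0,0,0.3],"rot":[0,0,0],"hand":0.3},{"linear":[-0.5,-0.5,0.2],"rot":[0,0,0],"hand":0},{"linear":[-0.45,-0.5,0],"rot":[0,0,0],"hand":0},{"linear":[0,0,0],"rot":[0,0,0],"hand":0},{"linear":[0,0,0],"rot":[0,0,0],"hand":0}]'
python3 -c "
from h import *
corr(.4785,-.2179,.16,96.2)"
```

```text
clock: 17.15
tool_pos: [0.4784, -0.2181, 0.1989]
orientation: [-44.9, 89.3, -38.6]
force: [0.2, 0.8, -0.1]
opening: 0.0006
t 17.15 pos [ 0.4784 -0.2181  0.1989] lin [ 0.002  0.004 -0.649] rot [ 0.016  0.03  -0.017] F [ 0.2  0.8 -0.1] Mo [ 0.05 -0.11 -0.02] op 0.0006 q6 -81.1
```

```bash
python3 -m crank '[{"linear":[0,0,-0.3],"rot":[0.08,0.1,0],"hand":0},{"linear":[0,0,-0.25],"rot":[0,0,0],"hand":0},{"linear":[0,0,-0.1],"rot":[0,0,0],"hand":0},{"linear":[0,0,0],"rot":[0,0,0],"hand":0}]'
python3 -c "
from h import *
corr(.4785,-.2179,.15,96.2)
s=snap('wrist','w10.png')"
```

```text
clock: 17.65
tool_pos: [0.4789, -0.2168, 0.1558]
orientation: [163.6, 89.8, 170.0]
force: [-0.3, -0.2, 0.9]
opening: 0.0004
t 17.65 pos [ 0.4789 -0.2168  0.1558] lin [-0.007 -0.019 -0.097] rot [-0.073 -0.107 -0.038] F [-0.3 -0.2  0.9] Mo [ 0.05 -0.15 -0.02] op 0.0004 q6 -80.6
```

View pics/w10.png

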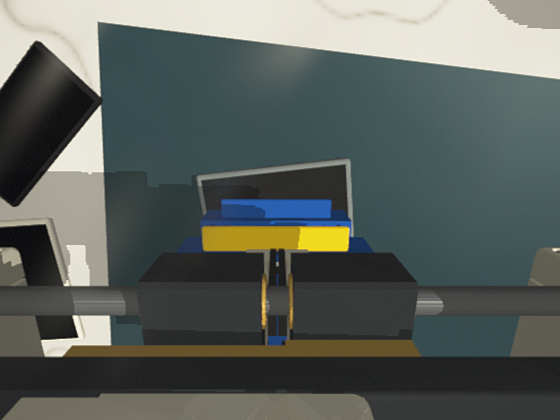

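```bash
python3 -m crank '[{"linear":[-0.005,-0.015,-0.06],"rot":[0,0,0],"hand":0},{"linear":[0,0,-0.01],"rot":[0,0,0],"hand":0}]'
python3 -m crank '[{"linear":[0,0,-0.015],"rot":[0,0,0],"hand":0}]'
python3 -m crank '[{"linear":[0,0,-0.015],"rot":[0,0,0],"hand":0}]'
python3 -m crank '[{"linear":[0,0,-0.015],"rot":[0,0,0],"hand":0}]'
```

```text
clock: 17.95
tool_pos: [0.4792, -0.2178, 0.1523]
orientation: [164.6, 89.9, 171.0]
force: [-0.6, -0.1, 0.5]
opening: 0.0007
clock: 18.08
tool_pos: [0.4794, -0.2178, 0.1516]
orientation: [163.9, 90.0, 170.3]
force: [0.1, 0.3, -1.4]
opening: 0.0008
clock: 18.2
tool_pos: [0.4795, -0.2179, 0.1509]
orientation: [159.5, 90.0, 165.9]
force: [0.4, -0.1, 0.1]
opening: 0.0005
clock: 18.32
tool_pos: [0.4795, -0.2179, 0.15]
orientation: [110.3, 90.0, 116.7]
force: [-0.7, 0.3, -0.2]
opening: 0.0003
```

```bash
for i in 1 2 3 4; do python3 -m crank '[{"linear":[-0.003,0,-0.015],"rot":[0,0,0],"hand":0}]' | grep -E 'tool_pos|force'; done
```

```text
tool_pos: [0.4794, -0.218, 0.1493]
force: [-0.9, -1.2, 3.0]
tool_pos: [0.4793, -0.2181, 0.1487]
force: [-1.7, -0.0, 3.5]
tool_pos: [0.4791, -0.2182, 0.148]
force: [-0.9, 0.1, 3.1]
tool_pos: [0.4788, -0.2183, 0.1472]
force: [-1.7, -0.1, 4.3]
```

```bash
for i in 1 2 3; do python3 -m crank '[{"linear":[0,0,-0.015],"rot":[0,0,0],"hand":0}]' | grep -E 'tool_pos|force'; done
```

```text
tool_pos: [0.4786, -0.2184, 0.1463]
force: [-2.0, -0.4, 4.4]
tool_pos: [0.4783, -0.2184, 0.1453]
force: [-2.3, 0.2, 3.0]
tool_pos: [0.4783, -0.2183, 0.1442]
force: [-2.2, 0.2, 5.3]
```

```bash
for i in 1 2; do python3 -m crank '[{"linear":[0,0,-0.01],"rot":[0,0,0],"hand":0}]' | grep -E 'tool_pos|force'; done
```

```text
tool_pos: [0.4783, -0.2185, 0.1439]
force: [-4.5, -0.1, 10.9]
tool_pos: [0.4783, -0.2186, 0.1439]
force: [-4.0, 2.1, 10.2]
```

```bash
python3 -m crank '[{"linear":[0,0,0.3],"rot":[0,0,0],"hand":0},{"linear":[0.4,0.05,0.1],"rot":[0,0,0],"hand":0},{"linear":[0.6,0.08,0],"rot":[0,0,0],"hand":0},{"linear":[0.6,0.08,0],"rot":[0,0,0],"hand":0},{"linear":[0.4,0.02,0],"rot":[0,0,0],"hand":0},{"linear":[0,0,0],"rot":[0,0,0],"hand":0},{"linear":[0,0,0],"rot":[0,0,0],"hand":0}]'
python3 -c "
from h import *
corr(.6037,-.2043,.153,96.2)
s=snap('wrist','w11.png')"
```

```text
clock: 20.32
tool_pos: [0.6025, -0.2029, 0.1658]
orientation: [43.1, 89.9, 49.5]
force: [0.1, 0.0, -0.6]
opening: 0.0004
t 20.32 pos [ 0.6025 -0.2029  0.1658] lin [ 0.02  -0.023 -0.214] rot [-0.079 -0.064 -0.039] F [ 0.1  0.  -0.6] Mo [-0.02 -0.13 -0.02] op 0.0004 q6 -82.5
```

View pics/w11.png

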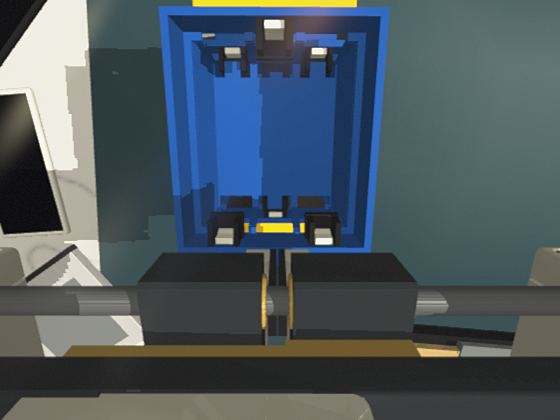

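```bash
python3 - <<'E'
from h import *
s=snap('wrist');P=cloud(s)
print(planept(s,np.array([[220,252],[340,252],[275,8.]]),.149).round(4))
for c,r in ((200,249),(340,249),(230,10),(330,10),(177,150),(372,150)): print(c,r,P[r-1:r+2,c-2:c+3].reshape(-1,3).max(0).round(4))
E
python3 -m crank '[{"linear":[0.02,-0.02,-0.17],"rot":[0,0,0],"hand":0},{"linear":[0,0,0],"rot":[0,0,0],"hand":0}]'
```

```text
[[ 0.6061 -0.2358  0.149 ]
 [ 0.5983 -0.1653  0.149 ]
 [ 0.4768 -0.2173  0.149 ]]
200 249 [ 0.6069 -0.2464  0.1501]
340 249 [ 0.5974 -0.1642  0.1502]
230 10 [ 0.4792 -0.2386  0.1448]
330 10 [ 0.4736 -0.1892  0.1439]
177 150 [ 0.5508 -0.2632  0.147 ]
372 150 [ 0.5385 -0.1558  0.1478]
clock: 20.68
tool_pos: [0.6026, -0.2044, 0.1556]
orientation: [29.6, 89.9, 36.0]
force: [-0.1, 0.2, -0.1]
opening: 0.0006
```

```bash
python3 -m crank '[{"linear":[0,0,-0.06],"rot":[0,0,0],"hand":0},{"linear":[0,0,-0.02],"rot":[0,0,0],"hand":0}]' | grep -E 'tool_pos|force'; for i in 1 2 3 4; do python3 -m crank '[{"linear":[0,0,-0.015],"rot":[0,0,0],"hand":0}]' | grep -E 'tool_pos|force'; done
```

```text
tool_pos: [0.6025, -0.2046, 0.1508]
force: [-0.8, 1.4, -1.2]
tool_pos: [0.6027, -0.2047, 0.1501]
force: [0.0, 0.3, 4.0]
tool_pos: [0.603, -0.2047, 0.1498]
force: [-1.8, 1.0, 4.8]
tool_pos: [0.6032, -0.2048, 0.1495]
force: [-0.9, 0.6, 4.9]
tool_pos: [0.6035, -0.2048, 0.1493]
force: [-1.4, 0.6, 6.0]
```

```bash
for i in 1 2 3 4; do python3 -m crank '[{"linear":[-0.005,0,-0.02],"rot":[0,0,0],"hand":0}]' | grep -E 'tool_pos|force'; done
```

```text
tool_pos: [0.6037, -0.2048, 0.1488]
force: [0.1, 1.2, 6.3]
tool_pos: [0.6039, -0.2048, 0.1485]
force: [-1.3, 1.2, 5.5]
tool_pos: [0.6042, -0.2048, 0.1482]
force: [-0.7, 1.2, 6.1]
tool_pos: [0.6044, -0.2047, 0.1479]
force: [-1.9, 2.0, 6.7]
```

```bash
for i in 1 2 3 4; do python3 -m crank '[{"linear":[-0.015,0,-0.025],"rot":[0,0,0],"hand":0}]' | grep -E 'tool_pos|force'; done; python3 -c "
from h import *
corr(.6037,-.2043,.144,96.2)"
```

```text
tool_pos: [0.6045, -0.2047, 0.1475]
force: [0.1, 1.8, 6.9]
tool_pos: [0.6046, -0.2047, 0.1472]
force: [-0.2, 1.8, 6.6]
tool_pos: [0.6048, -0.2046, 0.1469]
force: [-0.2, 1.9, 6.7]
tool_pos: [0.6049, -0.2046, 0.1467]
force: [-0.6, 1.7, 5.2]
t 22.43 pos [ 0.6049 -0.2046  0.1467] lin [-0.021  0.005 -0.045] rot [-0.038  0.167 -0.076] F [-0.6  1.7  5.2] Mo [ 0.67 -0.09  0.02] op 0.0005 q6 -82.4
```

```bash
for i in 1 2 3 4; do python3 -m crank '[{"linear":[-0.015,0,-0.025],"rot":[0.01,0.07,0],"hand":0}]' | grep -E 'tool_pos|force'; done; python3 -c "
from h import *
corr(.6037,-.2043,.144,96.2)"
```

```text
tool_pos: [0.605, -0.2046, 0.1465]
force: [-1.3, 1.5, 7.3]
tool_pos: [0.6051, -0.2046, 0.1463]
force: [0.5, 1.4, 7.7]
tool_pos: [0.6053, -0.2046, 0.1461]
force: [0.0, 1.9, 5.6]
tool_pos: [0.6054, -0.2046, 0.1458]
force: [-0.4, 2.1, 8.0]
t 22.93 pos [ 0.6054 -0.2046  0.1458] lin [-0.028  0.004 -0.03 ] rot [-0.061  0.001 -0.099] F [-0.4  2.1  8. ] Mo [0.69 0.06 0.01] op 0.0001 q6 -82.1
```

```bash
for i in 1 2 3 4; do python3 -m crank '[{"linear":[-0.015,0,-0.035],"rot":[0,0.03,0],"hand":0}]' | grep -E 'tool_pos|force'; done; python3 -c "
from h import *
corr(.6037,-.2043,.144,96.2)"
```

```text
tool_pos: [0.6053, -0.2046, 0.1446]
force: [1.7, 0.6, 7.3]
tool_pos: [0.6059, -0.2048, 0.1443]
force: [-0.6, 2.6, 14.3]
tool_pos: [0.6064, -0.2051, 0.1443]
force: [-2.6, 1.9, 13.1]
tool_pos: [0.6067, -0.2053, 0.1443]
force: [-2.2, 2.1, 13.2]
t 23.43 pos [ 0.6067 -0.2053  0.1443] lin [-0.049  0.017 -0.004] rot [-0.022  0.016 -0.13 ] F [-2.2  2.1 13.2] Mo [1.01 0.62 0.02] op 0.0 q6 -82.1
```

```bash
python3 -m crank '[{"linear":[0,0,0.3],"rot":[0,0,0],"hand":0},{"linear":[0.4,0,0.4],"rot":[0,0,0.1],"hand":0},{"linear":[0.2,0,0.4],"rot":[0,0,0],"hand":0},{"linear":[0,0,0],"rot":[0,0,0],"hand":0},{"linear":[0,0,0],"rot":[0,0,0],"hand":0}]'
python3 - <<'E'
from h import *
corr(.64,-.2043,.22,96.2)
s=snap('wrist','w12.png');P=cloud(s);print(rimfit(s,(.541,-.211),186.2,.144,bmin=30,dbg=False))
k=rimplane(P,s['image'],(.541,-.211),186.2,.144); print('ends: yellow',k[2]+.063*k[0],'blue',k[2]-.063*k[0])
E
```

```text
clock: 24.05
tool_pos: [0.6416, -0.2047, 0.2093]
orientation: [-37.7, 89.8, -30.4]
force: [0.4, 1.0, -1.1]
opening: 0.0005
t 24.05 pos [ 0.6416 -0.2047  0.2093] lin [-0.027  0.007  0.178] rot [-0.042 -0.032 -0.224] F [ 0.4  1.  -1.1] Mo [ 0.06 -0.12  0.01] op 0.0005 q6 -81.6
(array([ 0.54103267, -0.21130074]), np.float64(186.1813490208844))
plane slope deg x,y [ 0.04 -0.02] z 0.1435 n 2148 std 0.00061
ends: yellow 0.1435538581371045 blue 0.14345596713295947
```

View pics/w12.png

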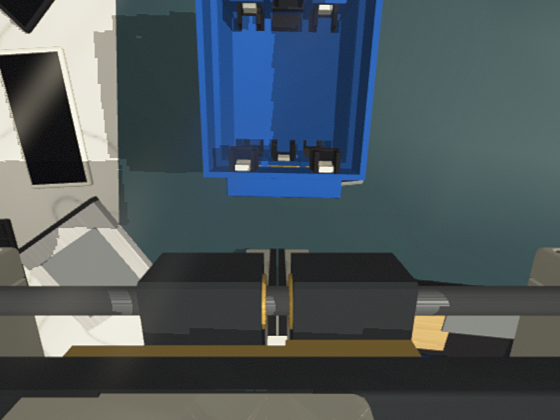

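```bash
python3 -m crank '[{"linear":[-0.6,-0.05,0],"rot":[0,0,-0.1],"hand":0},{"linear":[-0.6,-0.05,-0.1],"rot":[0,0,-0.1],"hand":0},{"linear":[-0.6,-0.05,-0.1],"rot":[0,0,0],"hand":0},{"linear":[-0.6,-0.05,-0.2],"rot":[0,0,0],"hand":0},{"linear":[-0.25,0,-0.3],"rot":[0,0,0],"hand":0},{"linear":[0,0,0],"rot":[0,0,0],"hand":0},{"linear":[0,0,0],"rot":[0,0,0],"hand":0}]'
python3 -c "
from h import *
corr(.4785,-.2179,.15,96.2)"
```

```text
clock: 24.98
tool_pos: [0.4739, -0.2167, 0.1616]
orientation: [-159.9, 89.8, -153.7]
force: [0.3, -0.5, 1.3]
opening: 0.0004
t 24.98 pos [ 0.4739 -0.2167  0.1616] lin [ 0.076 -0.019 -0.193] rot [-0.049 -0.11  -0.011] F [ 0.3 -0.5  1.3] Mo [ 0.07 -0.22 -0.02] op 0.0004 q6 -80.9
```

```bash
python3 -m crank '[{"linear":[0.085,-0.02,-0.1],"rot":[0,0,0],"hand":0},{"linear":[0,0,-0.08],"rot":[0,0,0],"hand":0},{"linear":[0,0,-0.02],"rot":[0,0,0],"hand":0}]'| grep -E 'tool_pos|force'; for i in 1 2 3 4; do python3 -m crank '[{"linear":[0,0,-0.015],"rot":[0,0,0],"hand":0}]' | grep -E 'tool_pos|force'; done
```

```text
tool_pos: [0.4815, -0.218, 0.1492]
force: [-0.4, 0.1, -1.1]
tool_pos: [0.4816, -0.218, 0.1481]
force: [0.0, 0.2, 0.1]
tool_pos: [0.4817, -0.218, 0.1471]
force: [0.1, 0.5, 0.7]
tool_pos: [0.4817, -0.218, 0.1462]
force: [-0.4, 0.5, -0.1]
tool_pos: [0.4817, -0.218, 0.1454]
force: [0.2, 0.1, -0.1]
```

```bash
for i in 1 2 3 4; do python3 -m crank '[{"linear":[-0.005,0,-0.012],"rot":[0,0,0],"hand":0}]' | grep -E 'tool_pos|force'; done
```

```text
tool_pos: [0.4814, -0.218, 0.1447]
force: [-0.0, -0.6, 1.9]
tool_pos: [0.4815, -0.2181, 0.1445]
force: [-1.6, 2.1, 7.7]
tool_pos: [0.4815, -0.2181, 0.1446]
force: [-1.1, 0.9, 7.2]
tool_pos: [0.4815, -0.2181, 0.1446]
force: [-1.3, 1.7, 5.1]
```

```bash
for i in 1 2 3; do python3 -m crank '[{"linear":[-0.005,0,-0.025],"rot":[0,0,0],"hand":0}]' | grep -E 'tool_pos|force'; done
```

```text
tool_pos: [0.4816, -0.2182, 0.1444]
force: [-3.6, 4.0, 14.1]
tool_pos: [0.4815, -0.2182, 0.1444]
force: [-4.8, 3.8, 14.3]
tool_pos: [0.4815, -0.2182, 0.1445]
force: [-3.9, 3.6, 13.1]
```

```bash
python3 -m crank '[{"linear":[0,0,0.3],"rot":[0,0,0],"hand":0},{"linear":[0,0,0.8],"rot":[0,0,0],"hand":0},{"linear":[0,0.8,0.8],"rot":[0,0,0],"hand":0},{"linear":[0,0.8,0.5],"rot":[0,0,0],"hand":0},{"linear":[0,0.8,0],"rot":[0,0,0],"hand":0},{"linear":[0,0.8,0],"rot":[0,0,0],"hand":0},{"linear":[0,0.5,0],"rot":[0,0,0],"hand":0},{"linear":[0,0,0],"rot":[0,0,0],"hand":0},{"linear":[0,0,0],"rot":[0,0,0],"hand":0}]'
python3 - <<'E'
from h import *
s=snap('scene','s12.png');P=cloud(s);cv2.imwrite('pics/s12c.png',cv2.resize(s['image'][100:220,180:320,::-1],None,fx=5,fy=5,interpolation=3))
k=rimplane(P,s['image'],(.541,-.211),186.2,.146);print('scene yellow',k[2]+.063*k[0],'blue',k[2]-.063*k[0])
t=snap('top','t12.png');P=cloud(t);k=rimplane(P,t['image'],(.541,-.211),186.2,.146)
E
```

```text
clock: 27.85
tool_pos: [0.4795, 0.0067, 0.2901]
orientation: [-17.7, 89.7, -11.4]
force: [-0.6, 0.0, -0.5]
opening: 0.0004
plane slope deg x,y [-0.32 -0.4 ] z 0.1441 n 97 std 0.00179
scene yellow 0.1437648271987724 blue 0.1444709799047715
plane slope deg x,y [0.42 0.14] z 0.1443 n 158 std 0.00206
```

View pics/s12c.png

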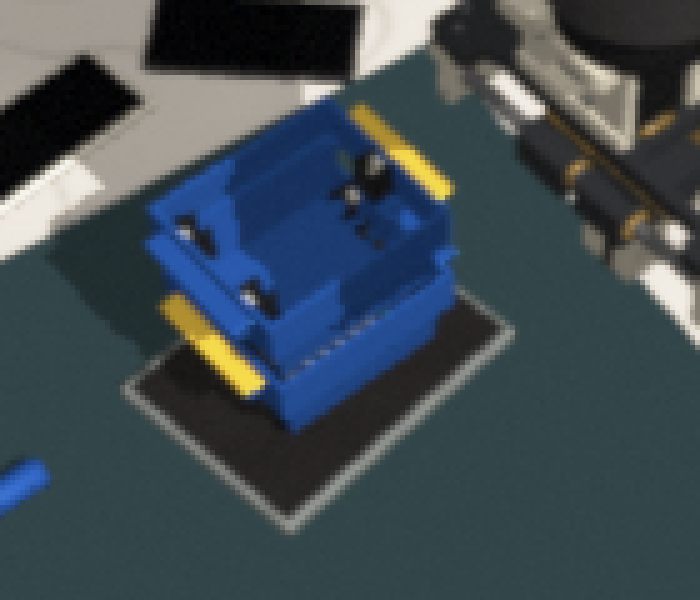

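View pics/t12.png

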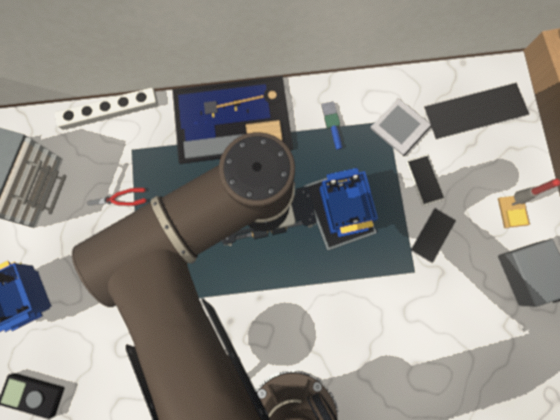

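The pictures show the empty tote stacked and level, with its yellow ledge opposite the drive tote's and the gripper clear. I'm handing the job in.

```bash
python3 -c "
from plant import ticket
print(ticket.close_job())"
```

```text
the job is handed in; nothing more can be done
None
```

The empty tote is stacked half a turn round on the drive tote, pressed home at both ends and released. I handed the job in at about 28 s of the 67 s allowed.

**Fit:** On the first lowering a foot landed on the pocket edge, about 1.6 mm off sideways, at around 11 N. I lifted the tote, measured the offset between the two totes in the wrist picture and corrected it. On the second lowering it went in cleanly.

**Pressing:** I pressed the yellow end, then the blue end, then the yellow end again. The force on the fingers never read above about 14.3 N. The ends stopped firmly at 144.3 mm (blue) and 144.4 mm (yellow) above the bench.

**Last checks:**
- **Level:** A wrist-camera fit after the blue-end press, before the yellow end was pressed again, put both rim ends within 0.1 mm of each other. That fit read 143.5 mm, about 0.9 mm below the finger stops, which is in line with the camera's bias.
- **Position:** The stack's centre, measured on the upper tote, was (0.541, -0.211), where I had measured the drive tote at the start.
- **Surroundings:** In the final pictures the other things on the bench looked undisturbed, though the arm hid part of the top view. The gripper was well clear.

**Disagreements:** On its first press the yellow end stopped 0.5 mm lower, at 143.9 mm. I put that down to the tote tilting while its blue end was still up. The final scene and top camera fits were too coarse (about 2 mm scatter, tilts of 0.3–0.4° in opposite directions) to confirm the level to the 1.2 mm limit. That judgement rests on the wrist fit and the press stops.

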